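# Clear the cup and hang the griddle scraper back on its hook

### The job

Someone left a steel water cup standing under the free hook of the utensil stand, where it blocks the hanging place. First take the cup away, keeping it upright, and stand it on the serving tray beside the stone bowl; then pick up the griddle scraper and hang it by the eye at the end of its handle on that free hook, right down in the hook's bend, blade down, hanging still. Do not knock the skimmer off its hook or push the stone bowl or the small dip dish about.

Things in the scene. Friction and masses are not known exactly. Their poses are not given: they have to be found in the camera images.
- scraper: Loose griddle scraper, 0.2 kg, lying flat: black handle 24 wide, 15 thick with a ring-shaped eye at one end, flat steel blade 80 wide, 68 long, 3 thick at the other; 244 mm overall. Origin: underside, centre line, 115 mm from the eye's centre, 110 from the blade's edge; balance point 10 mm nearer the blade. x along the tool to the eye, z up. The handle spans x = -25 to +99 mm.
- scraper_eye (a point): Centre of the scraper's eye (hole 22 mm in diameter, through the tool's thickness; ring 38 mm outside, 10 mm thick, mid-plane 7.5 mm above the underside). Same axes as the scraper.
- cup: Loose plain steel tumbler, about 0.11 kg, standing upright on the table under the free hook: 90 mm high, 64 mm across the rim, tapering to 51 mm at the foot, wall 3 mm. Origin at the centre of its underside, z up.
- tray: Fixed grey-brown serving tray, 200 (x) by 340 (y) mm, rim 18 mm high and 4 mm thick, floor 4 mm thick. Origin at the centre of its underside. The stone bowl stands in its +y half; its -y half is empty.
- bowl: Black stone soup bowl, 118 mm across, 68 mm high, 0.65 kg, loose, standing on the tray. Bystander. Origin at the centre of its underside.
- stand: Fixed steel utensil stand. Origin on the table midway between its two posts (16 mm thick, at y = +-230 mm). Top rail 16 mm thick along y, axis 330 mm up; lower rail 12 mm thick, 130 mm up, straight below. Each post has a foot 120 (x) by 30 (y) mm, 12 high. The hooks point to its -x, towards the robot.
- free_hook: Empty J-hook of 8 mm steel rod, fixed on the top rail. Origin on the rail's axis, 330 mm up. Rod axis in the hook's xz plane: down at x -12 to z -30, level bend from x -24 to -36 at z -44, then from x -43, z -38 straight up and out to the tip at x -62, z -12 mm (53 degrees above level). A hung eye's centre is at x -30, z -51. A tool let go at a slant swings; give it about 3 s to come to rest.
- free_hook_seat (a point): Top of the rod in the bend of the free hook: where the eye has to rest (290 mm up). A scraper hung here has its blade edge about 54 mm above the table. Same axes as the hook.
- free_hook_tip (a point): Tip of the free hook (end of the rod's axis). Same axes as the hook.
- used_hook: The other J-hook, of the same shape; the skimmer hangs on it.
- skimmer: Loose skimmer (round perforated steel disc of 94 mm, black handle) hanging on the used hook, 237 mm long below its eye. Bystander. Origin at the centre of its eye, z up along the handle.
- dip_dish: Small black dip dish, 84 mm across, 22 mm high, loose on the table. Bystander. Origin at the centre of its underside.
Not all that is in view belongs to the job. There is more than one size of the cup; the one meant has the size given above.

How it is judged:
On the way, in this order (a step that is already met when the one before it is completed fails the run):
1. the cup stands upright on the tray, let go (x of cup in the frame of tray between -0.075 and 0.075 m and y of cup in the frame of tray between -0.145 and 0.145 m and z of cup in the frame of tray below 0.01 m and angle between cup's own z axis and vertical below 0.1 rad and contact force between cup and the fingers below 0.1 N), for 0.2 s.
2. the scraper hangs on the free hook by its eye (contact force between scraper and free_hook above 0.4 N and distance between scraper_eye and free_hook_seat below 0.02 m and angle between scraper's own x axis and vertical below 0.3 rad), for 0.2 s.
At the end, for the whole second after the job is handed in: Scraper hangs from the free hook, still and plumb to 17 degrees, blade down, its eye centre within 18 mm along and 12 mm across the hook of the seat and up to 18 mm below it. Cup stands upright on the tray floor, its centre 25 mm or more inside the tray edge (contact force between scraper and free_hook above 0.4 N and x of scraper_eye in the frame of free_hook_seat between -0.018 and 0.018 m and y of scraper_eye in the frame of free_hook_seat between -0.012 and 0.012 m and z of scraper_eye in the frame of free_hook_seat between -0.018 and 0.002 m and angle between scraper's own x axis and vertical below 0.3 rad and linear speed of scraper below 0.15 m/s and x of cup in the frame of tray between -0.075 and 0.075 m and y of cup in the frame of tray between -0.145 and 0.145 m and z of cup in the frame of tray below 0.01 m and angle between cup's own z axis and vertical below 0.1 rad); the robot touches nothing.
It fails at once if the cup is tipped over (more than 0.6 rad) (angle between cup's own z axis and vertical above 0.6 rad).
It fails at once if the skimmer is knocked off its hook (its eye moved more than 35 mm) (distance of skimmer from where it was at the start of the episode above 0.035 m).
It fails at once if the stone bowl is pushed more than 30 mm (distance of bowl from where it was at the start of the episode above 0.03 m).
It fails at once if the dip dish is pushed more than 30 mm (distance of dip_dish from where it was at the start of the episode above 0.03 m).
It also fails if it takes over 69 s, if anything falls off the work surface, if the arm or the gripper's body presses on something with over 40 N, if the wrist force passes 120 N, or if a joint passes its speed limit or range.

### The arm

A 7-joint arm with a two-finger parallel gripper is mounted at the origin on the work surface. World frame = base frame: x ahead of the robot, y to its left, z up, the work surface at z = 0. Lengths are in m, angles in rad, forces in N, time in s.
With the tool pointing down it reaches from about 0.4 to 0.875 m from the base axis. Payload 19.3 kg.
Tool frame: the origin (TCP) lies midway between the tips of the shut fingers; the grasp point (between the pads) lies bot.tcp_to_grasp behind it (bot.tcp_to_grasp is the distance from the TCP to the grasp point, in m); z points along the fingers, y is the line along which they close (so a half turn about z gives the same grasp; the last joint's range is limited). The gripper opens to 85 mm and grips with 20 to 120 N. Pads are 22 mm wide; open, the fingers measure 114 mm over their backs; the gripper's body (76 mm by 85 mm) begins 54 mm behind the grasp point. The pads swing forward as they close: fully open they stand 13 mm farther back than shut.
Start: joints at [1.163, 0.521, -0.036, 1.599, 0.021, 1.021, -0.113], TCP at [0.207, -0.59, 0.231] pointing down, gripper open.
Joint ranges: [-2.91, 2.91], [-0.3, 2.13], [-1.5, 1.42], [0.17, 2.43], [-1.26, 4.41], [0.16, 1.93], [-2.52, 2.52]. Speed limits (rad/s): [1.89, 1.89, 2.39, 2.39, 3.01, 3.01, 3.01].

### API

Orientations are given as [roll, pitch, yaw] about the fixed x, y, z axes, in that order (R = Rz(yaw) Ry(pitch) Rx(roll)).
In Python, from workcell import observe, imaging, bot gives the robot as it stands.
- The arm moves only by the tool send_rows, never from a script. Its argument "plan" is text: rows parted by semicolons, each of 7 numbers parted by spaces: the shift along the tool's x, y, z in m, then the turn, a rotation vector about the tool's x, y, z in degrees, then the finger opening in m, from 0 to 0.0854. In form: dx dy dz rx ry rz claw; .... A call has 1 to 10 rows; each row is the pose to reach, as a shift and turn from the pose commanded when the call began, along the tool's axes at that moment; what a row does not reach only later rows make up. A row lasts 1/12 s, in which the tool goes at most 41.7 mm and 7.16 degrees, less where a joint would pass 70% of its speed; a pose out of reach is approached as far as the arm can. A call with a gripper value outside its range is refused whole. The fingers move at their own pace and stop on an object; "grip_force" is the grip in N (left out, the last holds). Time passes only in rows, so rows that repeat a pose let the fingers close. It gives the time, the measured TCP pose, the force, the opening and the grip force at its end, in the units of the state.
- observe(): the state, without advancing time (a new reading comes with each control period).
- imaging.grab_frame(name): name is "scene" or "top"; returns a dict with "color" (384x512x3 uint8, red, green, blue), "fx", "fy", "cx", "cy" (pixels), "eye" and "orientation" of the camera in the world. Camera axes: x right, y down, z forward; pixel columns grow to the right and rows downward; lengths in m; the calibration is good to about 2 mm. A picture is of the moment at which its call begins. There is no depth.
- bot.job_done(): hands the job in; it is judged then, once.
The state is a dict: "clock": time; "qpos": joint angles; "qd": joint speeds; "joint_efforts": joint torques, N m; "position": TCP position; "tool_rot": TCP orientation; "force": force on the tool from outside, world axes, zero at the start; "moment": the same for the moment, N m; "grip_width": finger opening in m; "finger_force": force on a finger pad.
Only numpy, scipy, OpenCV 4.12 (cv2) and the standard library are available. Lean on these libraries where they do the work, as an engineer would, in place of code of your own. Each camera call takes 0.05 s, during which the arm holds its last target. There are 200 camera calls.

## Working session

There is one attempt and no reset: what is moved stays moved. The work goes in short steps, Python scripts to look and compute and a tool call to move; the robot and the scene stay as the last step left them, time stands still between calls to the robot, and variables do not carry over. Pictures are saved under pics/ and viewed, at most 10 in all, crops included, and the job is handed in when it is done.

Besides the shell and the picture viewer there is one more tool, called as name(argument=value, ...), one argument or row to a line, values as JSON. send_rows: Moves the arm, as the interface text tells. Its arguments: {"type":"object","properties":{"plan":{"type":"string"},"grip_force":{"type":"number"}},"required":["plan"]}

```bash
mkdir -p pics
cat > h.py <<'E'
import numpy as np, cv2
from scipy.spatial.transform import Rotation as R
from workcell import observe, imaging, bot
def cam(n):
    f=imaging.grab_frame(n)
    return f
def rot(o):
    o=np.array(o,float)
    if o.shape==(3,3): return o
    return R.from_euler('xyz',o).as_matrix() if o.size==3 else R.from_quat(o).as_matrix()
def ray(f,u,v):
    d=rot(f['orientation'])@np.array([(u-f['cx'])/f['fx'],(v-f['cy'])/f['fy'],1]); return np.array(f['eye']),d/np.linalg.norm(d)
def onz(f,u,v,z):
    e,d=ray(f,u,v); return e+d*(z-e[2])/d[2]
def tri(f1,p1,f2,p2):
    e1,d1=ray(f1,*p1); e2,d2=ray(f2,*p2)
    s=np.linalg.lstsq(np.c_[d1,-d2],e2-e1,rcond=None)[0]
    a,b=e1+s[0]*d1,e2+s[1]*d2; return (a+b)/2,np.linalg.norm(a-b)
def proj(f,P):
    c=rot(f['orientation']).T@(np.array(P)-f['eye']); return np.array([f['fx']*c[0]/c[2]+f['cx'],f['fy']*c[1]/c[2]+f['cy']])
E
python3 - <<'E'
from h import *
for n in('scene','top'):
    f=cam(n); cv2.imwrite(f'pics/{n}0.png',cv2.resize(f['color'][:,:,::-1],(800,600),interpolation=cv2.INTER_CUBIC)); print(n,{k:f[k] for k in f if k!='color'})
    np.save(n+'0.npy',f,allow_pickle=True)
print(observe(),bot.tcp_to_grasp)
E
```

```text
scene {'fx': 380.93222870626323, 'fy': 380.93222870626323, 'cx': 258.74708862601665, 'cy': 197.36501899621834, 'eye': array([ 1.11084409, -0.58912361,  0.82428948]), 'orientation': array([-2.2334603 ,  0.01453273,  0.71022312])}
top {'fx': 427.31549492478564, 'fy': 427.31549492478564, 'cx': 254.81654791158752, 'cy': 193.65327508562137, 'eye': array([ 0.32812361, -0.01123711,  1.30834681]), 'orientation': array([-2.9445565 ,  0.00944851, -1.58275401])}
{'clock': 0.1, 'qpos': array([ 1.16283586,  0.52196031, -0.03633176,  1.59992589,  0.02119394,
        1.02110389, -0.11280388]), 'qd': array([-0.00075334, -0.00046447,  0.00027554, -0.00016808,  0.00085197,
        0.00189537, -0.00042536]), 'joint_efforts': array([ 5.14501953e-03, -9.28493571e+01,  1.98487602e+00, -3.70541489e+01,
        1.82042050e-02,  5.18976842e-03,  1.45946922e-05]), 'position': array([ 0.20698506, -0.58942038,  0.23078855]), 'tool_rot': array([-3.14058188e+00,  6.30525763e-05,  3.37745772e-01]), 'force': array([ 0.65459094, -0.53035667, -0.26289778]), 'moment': array([ 0.03363182, -0.00024789, -0.00076969]), 'finger_force': 0.0, 'grip_width': 0.08561900845912125} 0.0187
```

View pics/scene0.png

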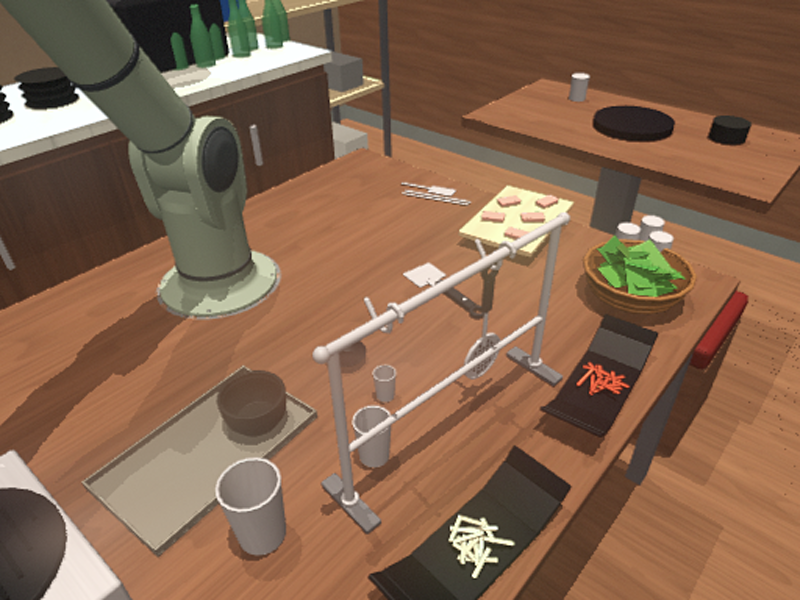

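View pics/top0.png

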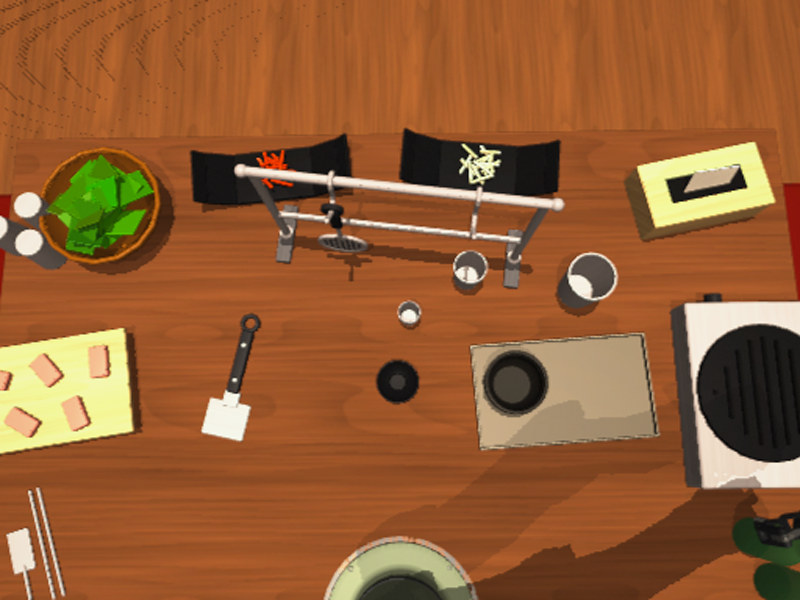

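The scene view shows the cup at (373,436), the free hook at (395,312) with its tip at (368,300), and the rail ends at (320,354) and (566,219). The top view shows the cup rim at (470,267), the scraper eye at (251,323), the blade at (226,418), the bowl at (516,383), the dish at (397,381) and the hook at (476,200).

Run:
```python
from h import *
S=np.load('scene0.npy',allow_pickle=True).item();T=np.load('top0.npy',allow_pickle=True).item()
k=0.64
t=lambda u,v,z:np.round(onz(T,u*k,v*k,z),4)
s=lambda u,v,z:np.round(onz(S,u*k,v*k,z),4)
print('rail ends top',t(240,171,.33),t(558,204,.33),'scene',s(320,354,.33),s(566,219,.33))
print('hook rail top',t(478,192,.33),'scene',s(397,312,.33)); print('used',t(332,180,.33),s(491,265,.33))
print('tip scene',s(368,300,.318))
print('cup rim',t(470,267,.09),s(373,418,.09),'big',t(592,276,.13))
print('eye',t(251,323,.0075),'blade edge corners',t(202,433,.0015),t(241,441,.0015),'blade shoulders',t(211,397,.0015),t(250,404,.0015),'hole')
print('bowl',t(516,383,.068),'dish',t(397,381,.022),'tray',[t(*p,.018) for p in((471,347),(644,333),(659,436),(481,450))],'small cup',t(408,312,.05))
# crops
c=T['color'][:,:,::-1]
a=cv2.resize(c[195:290,120:175],None,fx=6,fy=6,interpolation=cv2.INTER_CUBIC)
b=cv2.resize(c[105:190,260:350],(600,570),interpolation=cv2.INTER_CUBIC)[:, :460]
cv2.imwrite('pics/crop.png',np.hstack([a,np.resize(b,(570,460,3))]))
d=S['color'][:,:,::-1][150:310,190:290]
cv2.imwrite('pics/crop2.png',cv2.resize(d,None,fx=3.75,fy=3.75,interpolation=cv2.INTER_CUBIC))
```

```text
rail ends top [0.7361 0.2397 0.33  ] [ 0.6745 -0.2517  0.33  ] scene [ 0.6719 -0.2491  0.33  ] [0.7419 0.2403 0.33  ]
hook rail top [ 0.6959 -0.1297  0.33  ] scene [ 0.69   -0.1257  0.33  ]
used [0.719  0.0961 0.33  ] [0.7233 0.0479 0.33  ]
tip scene [ 0.6303 -0.12    0.318 ]
cup rim [ 0.6378 -0.1384  0.09  ] [ 0.6387 -0.1344  0.09  ] big [ 0.6077 -0.3542  0.13  ]
eye [0.5508 0.2896 0.0075] blade edge corners [0.3382 0.3789 0.0015] [0.3222 0.3031 0.0015] blade shoulders [0.4068 0.3645 0.0015] [0.3924 0.288  0.0015] hole
bowl [ 0.4214 -0.2183  0.068 ] dish [0.4316 0.0019 0.022 ] tray [array([ 0.4959, -0.1426,  0.018 ]), array([ 0.5189, -0.4799,  0.018 ]), array([ 0.3221, -0.4916,  0.018 ]), array([ 0.3003, -0.1549,  0.018 ])] small cup [ 0.5608 -0.021   0.05  ]
```

View pics/crop.png

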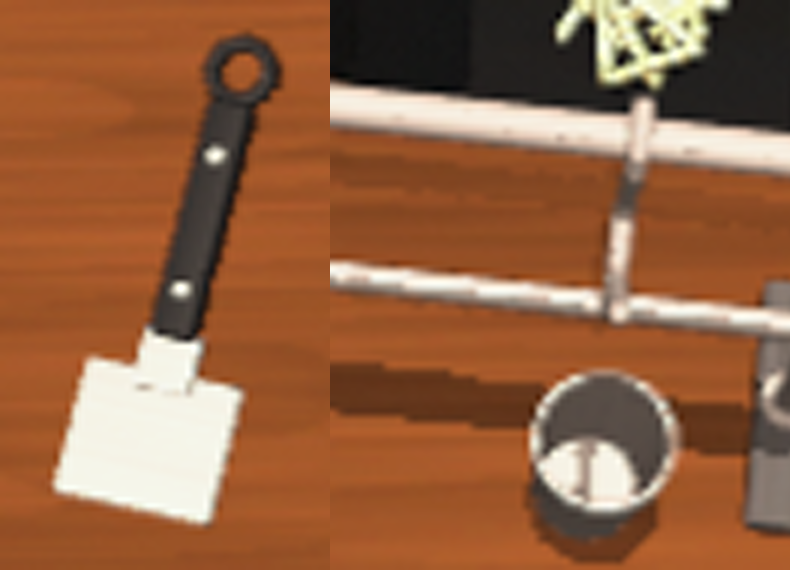

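View pics/crop2.png

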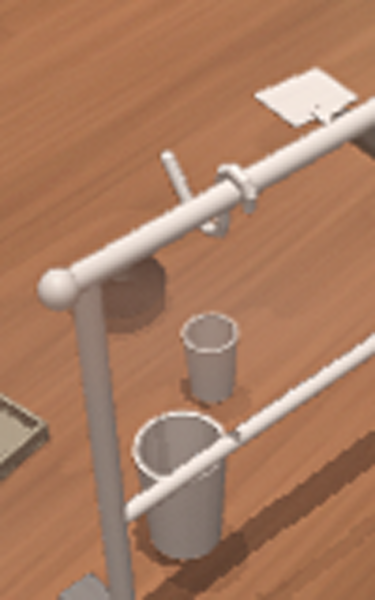

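The crops confirm the eye ring, the cup rim and the hook (tip near (617,315) in the first crop). The stand yaw comes to about -0.134 rad. Next step is computing the approach.

```bash
cat >> h.py <<'E'
def fwd(a,tilt):  # tool z at azimuth a, tilt rad below level, tool y level to the left
    z=np.array([np.cos(tilt)*np.cos(a),np.cos(tilt)*np.sin(a),-np.sin(tilt)]); y=np.array([-np.sin(a),np.cos(a),0])
    return np.c_[np.cross(y,z),y,z]
def rel(P,M,src=None):  # shift & turn from pose src (default measured) to P,M
    o=observe(); p0,R0=src if src else (o['position'],rot(o['tool_rot']))
    s=R0.T@(np.array(P)-p0); r=R.from_matrix(R0.T@M).as_rotvec(degrees=True)
    print('rel',np.round(s,4),np.round(r,2),'n',round(max(np.linalg.norm(s)/.0417,np.linalg.norm(r)/7.16),1)); return np.array(P),M
def st():
    o=observe(); print(round(o['clock'],2),np.round(o['position'],4),np.round(o['tool_rot'],3),'q',np.round(o['qpos'],2),'F',np.round(o['force'],1),'w',round(o['grip_width'],4),round(o['finger_force'],1))
E
python3 - <<'E'
from h import *
T=np.load('top0.npy',allow_pickle=True).item()
print('tip top',onz(T,303,152,.318))
D=fwd(-1.5416,np.pi/2) # down yaw 1.6
print(R.from_matrix(D).as_euler('xyz'))
s=rel((.36,-.25,.35),D)
s=rel((.44,-.12,.25),fwd(-.08,np.radians(25)),s)
E
```

```text
tip top [ 0.6265821  -0.12147118  0.318     ]
[3.14159265 0.         1.59999265]
rel [ 0.2568 -0.2697 -0.119 ] [-5.000e-02 -3.000e-02 -7.232e+01] n 10.1
rel [0.1276 0.0838 0.1   ] [-47.09 -52.54 -73.92] n 14.3
```

send_rows(
  plan="0.257 -0.27 -0.119 0 0 -72.3 0.085;0.257 -0.27 -0.119 0 0 -72.3 0.085;0.257 -0.27 -0.119 0 0 -72.3 0.085;0.257 -0.27 -0.119 0 0 -72.3 0.085;0.257 -0.27 -0.119 0 0 -72.3 0.085;0.257 -0.27 -0.119 0 0 -72.3 0.085;0.257 -0.27 -0.119 0 0 -72.3 0.085;0.257 -0.27 -0.119 0 0 -72.3 0.085;0.257 -0.27 -0.119 0 0 -72.3 0.085;0.257 -0.27 -0.119 0 0 -72.3 0.085",
)

```text
clock: 0.93
position: [0.3621, -0.2454, 0.352]
tool_rot: [3.14, 0.001, 1.598]
force: [0.3, -0.2, 0.3]
grip_width: 0.0851
finger_force: 0.0
```

Run:
```python
from h import *
st(); rel((.44,-.12,.25),fwd(-.08,np.radians(25)))
```

```text
0.93 [ 0.3621 -0.2454  0.352 ] [3.140e+00 1.000e-03 1.598e+00] q [ 0.87  0.11 -0.45  1.87  0.05  1.17  0.43] F [ 0.3 -0.2  0.3] w 0.0851 0.0
rel [0.1233 0.0811 0.102 ] [-47.09 -52.4  -74.02] n 14.3
```

send_rows(
  plan="0.123 0.081 0.102 -47.1 -52.4 -74 0.085;0.123 0.081 0.102 -47.1 -52.4 -74 0.085;0.123 0.081 0.102 -47.1 -52.4 -74 0.085;0.123 0.081 0.102 -47.1 -52.4 -74 0.085;0.123 0.081 0.102 -47.1 -52.4 -74 0.085;0.123 0.081 0.102 -47.1 -52.4 -74 0.085;0.123 0.081 0.102 -47.1 -52.4 -74 0.085;0.123 0.081 0.102 -47.1 -52.4 -74 0.085;0.123 0.081 0.102 -47.1 -52.4 -74 0.085;0.123 0.081 0.102 -47.1 -52.4 -74 0.085",
)

```text
clock: 1.77
position: [0.435, -0.1284, 0.2399]
tool_rot: [2.928, 0.536, 2.189]
force: [0.5, 0.6, -0.9]
grip_width: 0.0851
finger_force: 0.0
```

Run:
```python
from h import *
st(); d=fwd(-.08,np.radians(25)); C=np.array([.638,-.136,.060]); z=d[:,2]
rel(C+(.024-.13)*z,d)
```

```text
1.77 [ 0.435  -0.1284  0.2399] [2.928 0.536 2.189] q [ 0.84  0.11 -0.95  2.41  1.18  0.46 -0.45] F [ 0.5  0.6 -0.9] w 0.0851 0.0
rel [0.0157 0.054  0.1631] [-26.03 -27.95 -36.86] n 7.4
```

send_rows(
  plan="0.016 0.054 0.163 -26 -28 -36.9 0.085;0.016 0.054 0.163 -26 -28 -36.9 0.085;0.016 0.054 0.163 -26 -28 -36.9 0.085;0.016 0.054 0.163 -26 -28 -36.9 0.085;0.016 0.054 0.163 -26 -28 -36.9 0.085;0.016 0.054 0.163 -26 -28 -36.9 0.085;0.016 0.054 0.163 -26 -28 -36.9 0.085;0.016 0.054 0.163 -26 -28 -36.9 0.085;0.016 0.054 0.163 -26 -28 -36.9 0.085;0.016 0.054 0.163 -26 -28 -36.9 0.085",
)

```text
clock: 2.6
position: [0.5495, -0.1296, 0.1059]
tool_rot: [3.08, 0.8, 2.705]
force: [0.7, 0.2, -0.4]
grip_width: 0.0854
finger_force: 0.0
```

Run:
```python
from h import *
st(); d=fwd(-.08,np.radians(25)); C=np.array([.638,-.136,.060]); z=d[:,2]
rel(C+(.024-.13)*z,d); rel(C+.024*z,d)
```

```text
2.6 [ 0.5495 -0.1296  0.1059] [3.08  0.8   2.705] q [ 0.99  1.22 -1.48  2.43  2.2   1.46 -0.41] F [ 0.7  0.2 -0.4] w 0.0854 0.0
rel [ 0.0058 -0.0017 -0.0044] [-13.37 -18.57 -12.2 ] n 3.6
rel [-0.0318  0.0321  0.1154] [-13.37 -18.57 -12.2 ] n 3.6
```

```bash
cat > fit.py <<'E'
from h import *
from itertools import product
from scipy.optimize import least_squares
print([n for n in dir(bot) if n[0]!='_'])
o=observe()
D=[([1.16283586,0.52196031,-0.03633176,1.59992589,0.02119394,1.02110389,-0.11280388],[.20698,-.58942,.23079],[-3.14058,.00006,.337746]),
([.87,.11,-.45,1.87,.05,1.17,.43],[.3621,-.2454,.352],[3.14,.001,1.598]),
([.84,.11,-.95,2.41,1.18,.46,-.45],[.435,-.1284,.2399],[2.928,.536,2.189]),
(o['qpos'],o['position'],o['tool_rot'])]
Z=lambda a:R.from_euler('z',a).as_matrix()
Y=lambda a:R.from_euler('y',a).as_matrix()
def fk(q,s,c,p):
    ax=[Z,Y,Z,Y,Z,Y,Z]; M=np.eye(3); P=np.zeros(3)
    L=[(0,p[0]),(0,0),(p[4],p[1]),(p[5],0),(p[6],p[2]),(p[7],0),(0,p[3])]
    M=Z(c[0])
    for i in range(7):
        M=M@ax[i](s[i]*q[i])
        P=P+M@np.array([L[i][0],0,L[i][1]])
    return P,M@Z(c[1])
if __name__=='__main__':
    best=[]
    for s in product([1,-1],repeat=7):
      for c0 in (0,np.pi):
        for c1 in np.arange(4)*np.pi/2:
            e=sum(R.from_matrix(fk(q,s,(c0,c1),np.zeros(8))[1].T@rot(r)).magnitude() for q,_,r in D)
            best.append((e,s,c0,c1))
    best.sort(key=lambda b:b[0]); print(best[:3])
    e,s,c0,c1=best[0]
    f=lambda p:np.concatenate([fk(q,s,(c0,c1),p)[0]-x for q,x,_ in D])
    r=least_squares(f,[.3,.4,.4,.2,0,0,0,0]); print(np.round(r.x,4),np.round(r.fun,3))
E
python3 fit.py; python3 -c "
from h import *; print(observe()['qpos'])"
```

```text
['IKError', 'job_done', 'tcp_to_grasp']
[(0.011786715005465673, (-1, 1, -1, 1, -1, 1, -1), 0, np.float64(1.5707963267948966)), (0.011786715005465846, (-1, -1, -1, -1, -1, -1, -1), 3.141592653589793, np.float64(4.71238898038469)), (2.753570897871987, (-1, 1, -1, 1, -1, 1, -1), 3.141592653589793, np.float64(4.71238898038469))]
[ 0.2105  0.5564  0.4575  0.2206  0.0202 -0.0246  0.0221  0.0667] [ 0.051  0.027 -0.006  0.024  0.05   0.014 -0.011  0.004 -0.009  0.01
 -0.     0.001]
[ 0.99412316  1.21724624 -1.47544285  2.43123626  2.19558974  1.463621
 -0.41216565]
```

```bash
cat > fit2.py <<'E'
from fit import *
s=(-1,1,-1,1,-1,1,-1)
def chain(q,p,full=False):
    L=np.asarray(p).reshape(7,3); ax=[Z,Y,Z,Y,Z,Y,Z]; M=np.eye(3); P=np.zeros(3); pts=[P]
    for i in range(7):
        M=M@ax[i](s[i]*q[i]); P=P+M@L[i]; pts.append(P)
    return (P,M@Z(np.pi/2),pts) if full else (P,M@Z(np.pi/2))
def fitp(D,lam=.02):
    p0=np.zeros((7,3)); p0[:,2]=[.25,.25,.25,.2,.2,.1,.2]
    w=np.ones((7,3)); w[:,2]=.2; w[6,:2]=5
    f=lambda p:np.concatenate([np.concatenate([chain(q,p)[0]-x for q,x,_ in D]),lam*w.ravel()*(p-p0.ravel())])
    r=least_squares(f,p0.ravel()); return r.x,r.fun[:3*len(D)]
if __name__=='__main__':
    p,e=fitp(D); print(np.round(p.reshape(7,3),3)); print(np.round(e,3)); np.save('p.npy',p)
    M=rot(D[-1][2]); print('tool axes\n',np.round(M,2)); print(np.round(chain(D[-1][0],p,True)[2],2))
E
python3 fit2.py|tail -n +2
```

```text
[[ 0.001 -0.009  0.31 ]
 [ 0.005 -0.009  0.264]
 [-0.01  -0.016  0.264]
 [-0.003 -0.016  0.209]
 [-0.    -0.004  0.209]
 [-0.002 -0.004  0.112]
 [-0.002  0.001  0.212]]
[ 0.  0. -0.  0. -0.  0. -0.  0. -0.  0. -0.  0.]
tool axes
 [[-0.63  0.38  0.68]
 [ 0.29  0.92 -0.25]
 [-0.72  0.04 -0.7 ]]
[[ 0.    0.    0.  ]
 [-0.01 -0.01  0.31]
 [ 0.12 -0.22  0.4 ]
 [ 0.25 -0.44  0.47]
 [ 0.29 -0.25  0.39]
 [ 0.33 -0.05  0.33]
 [ 0.41 -0.08  0.25]
 [ 0.55 -0.13  0.11]]
```

Run:
```python
from h import *
d=fwd(-.36,.77); z=d[:,2]; print(z)
C=np.array([.638,-.136,.066])
rel(C+(.024-.10)*z,d)
```

```text
[ 0.67189032 -0.25290143 -0.69613524]
rel [-0.0292  0.0267  0.0131] [ 0.42  0.04 -3.04] n 1.0
```

send_rows(
  plan="-0.015 0.013 0.006 0.2 0 -1.5 0.085;-0.029 0.027 0.013 0.4 0 -3 0.085;-0.029 0.027 0.013 0.4 0 -3 0.085;-0.029 0.027 0.013 0.4 0 -3 0.085;-0.029 0.027 0.013 0.4 0 -3 0.085",
)

```text
clock: 3.02
position: [0.5858, -0.1175, 0.1195]
tool_rot: [3.141, 0.8, 2.779]
force: [-1.7, 0.2, 0.2]
grip_width: 0.0851
finger_force: 0.0
```

Run:
```python
from h import *
st()
d=fwd(-.36,.77); z=d[:,2]
C=np.array([.638,-.136,.066])
rel(C+.024*z,d)
```

```text
3.02 [ 0.5858 -0.1175  0.1195] [3.141 0.8   2.779] q [ 0.94  1.18 -1.47  2.34  2.15  1.43 -0.34] F [-1.7  0.2  0.2] w 0.0851 0.0
rel [-0.0002  0.0012  0.101 ] [-0.08 -0.04 -0.1 ] n 2.4
```

send_rows(
  plan="0 0.001 0.02 0 0 0 0.085;0 0.001 0.04 0 0 0 0.085;0 0.001 0.06 0 0 0 0.085;0 0.001 0.08 0 0 0 0.085;0 0.001 0.092 0 0 0 0.085;0 0.001 0.101 0 0 0 0.085;0 0.001 0.101 0 0 0 0.085;0 0.001 0.101 0 0 0 0.085",
  grip_force=30,
)

```text
clock: 3.68
position: [0.654, -0.1419, 0.0497]
tool_rot: [3.14, 0.8, 2.779]
force: [0.7, 0.9, 0.8]
grip_width: 0.0854
finger_force: 0.0
```

Run:
```python
from h import *
st()
f=cam('scene'); cv2.imwrite('pics/s1.png',cv2.resize(f['color'][:,:,::-1][150:350,100:366],None,fx=3,fy=3,interpolation=cv2.INTER_CUBIC))
```

```text
3.68 [ 0.654  -0.1419  0.0497] [3.14  0.8   2.779] q [ 0.91  1.31 -1.33  2.17  2.32  1.34 -0.26] F [0.7 0.9 0.8] w 0.0854 0.0
```

View pics/s1.png

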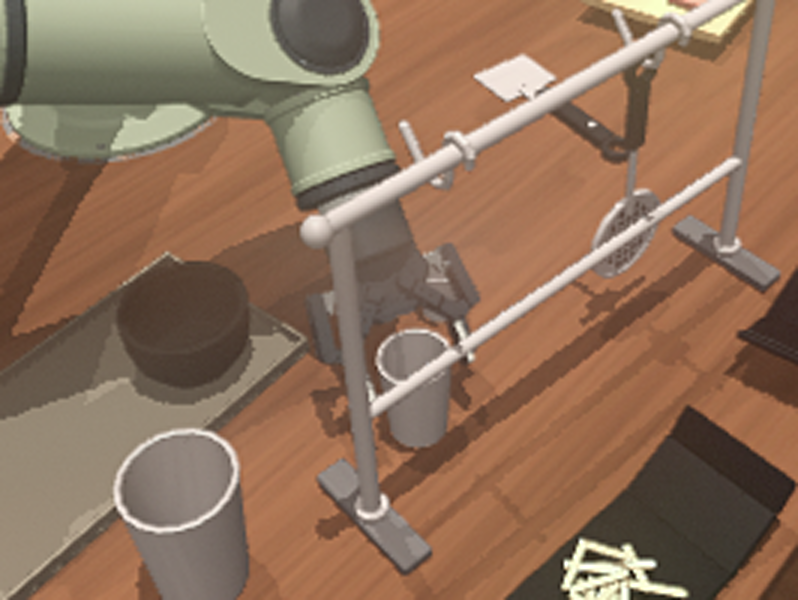

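The fingers straddle the cup (rim at about (415,350) in the crop) and the hook is clear of the gripper. Closing now.

send_rows(
  plan="0 0 0 0 0 0 0.07;0 0 0 0 0 0 0.064;0 0 0 0 0 0 0.05;0 0 0 0 0 0 0.04;0 0 0 0 0 0 0.04;0 0 0 0 0 0 0.04;0 0 0 0 0 0 0.04;0 0 0 0 0 0 0.04",
  grip_force=30,
)

```text
clock: 4.4
position: [0.6545, -0.142, 0.0502]
tool_rot: [3.141, 0.802, 2.779]
force: [-2.5, -1.2, 6.0]
grip_width: 0.0607
finger_force: 30.9
```

Run:
```python
from h import *
st(); o=observe(); P=o['position'];
print('pull'); M=fwd(-.36,.77)
s=rel(P+[0,0,.012],M); s1=rel(P+[-.15,.04,.11],M)
```

```text
4.4 [ 0.6545 -0.142   0.0502] [3.141 0.802 2.779] q [ 0.91  1.31 -1.33  2.17  2.32  1.34 -0.26] F [-2.5 -1.2  6. ] w 0.0607 30.9
pull
rel [-0.0086  0.     -0.0083] [-0.05  0.05 -0.11] n 0.3
rel [ 0.0284 -0.0156 -0.1875] [-0.05  0.05 -0.11] n 4.6
```

Run:
```python
from h import *
from fit import Z
M=fwd(-.36,.77); P=observe()['position']
rel(P+[-.02,.005,.02],M); B=P+[-.05,.013,.05]; rel(B,M); Cc=P+[-.05,.013,.12]; rel(Cc,M)
for g in(-.12,-.25,-.37,-.5): 
    e,m=rel(Z(g)@Cc,Z(g)@M)
print(e, 'goal', np.array([.468,-.405,0])+.0172*np.array([np.cos(-.86),np.sin(-.86),0]))
```

```text
['IKError', 'job_done', 'tcp_to_grasp']
rel [-0.0001 -0.0024 -0.0286] [-0.05  0.05 -0.11] n 0.7
rel [-0.0002 -0.0055 -0.0717] [-0.05  0.05 -0.11] n 1.7
rel [-0.0505 -0.0055 -0.1204] [-0.05  0.05 -0.11] n 3.1
rel [-0.0553 -0.0793 -0.1155] [4.88 0.05 4.67] n 3.6
rel [-0.0534 -0.1595 -0.1175] [10.23  0.04  9.86] n 4.9
rel [-0.0454 -0.2327 -0.1259] [15.17  0.04 14.64] n 6.4
rel [-0.0298 -0.3099 -0.1421] [20.52  0.04 19.83] n 8.2
[ 0.46866337 -0.40305244  0.17019855] goal [ 0.47922192 -0.41803489  0.        ]
```

send_rows(
  plan="-0.004 0 -0.004 0 0 0 0.04;-0.002 -0.001 -0.015 0 0 0 0.04;0 -0.002 -0.028 0 0 0 0.04;0 -0.004 -0.05 0 0 0 0.04;0 -0.005 -0.072 0 0 0 0.04;-0.017 -0.005 -0.088 0 0 0 0.04;-0.034 -0.005 -0.104 0 0 0 0.04;-0.05 -0.005 -0.12 0 0 0 0.04;-0.05 -0.005 -0.12 0 0 0 0.04",
)

```text
clock: 5.15
position: [0.605, -0.1282, 0.1736]
tool_rot: [-3.141, 0.806, 2.78]
force: [0.3, 0.3, -0.4]
grip_width: 0.0604
finger_force: 32.6
```

Run:
```python
from h import *
from fit import Z
st(); P=observe()['position']; M=rot(observe()['tool_rot'])
for g in np.arange(1,9)*-.0625: rel(Z(g)@P,Z(g)@M)
```

```text
['IKError', 'job_done', 'tcp_to_grasp']
5.15 [ 0.605  -0.1282  0.1736] [-3.141  0.806  2.78 ] q [ 0.97  1.   -1.47  2.28  2.03  1.26 -0.31] F [ 0.3  0.3 -0.4] w 0.0604 32.6
rel [-0.0032 -0.0384  0.0034] [2.58 0.   2.48] n 0.9
rel [-0.0048 -0.0769  0.005 ] [5.17 0.   4.96] n 1.9
rel [-0.0047 -0.1156  0.0049] [7.75 0.   7.44] n 2.8
rel [-0.0029 -0.1541  0.0031] [10.33  0.    9.92] n 3.7
rel [ 0.0005 -0.1925 -0.0005] [12.92  0.   12.4 ] n 4.6
rel [ 0.0056 -0.2304 -0.0058] [15.5   0.   14.88] n 5.5
rel [ 0.0123 -0.2678 -0.0128] [18.08  0.   17.36] n 6.4
rel [ 0.0207 -0.3045 -0.0215] [2.066e+01 1.000e-02 1.984e+01] n 7.3
```

send_rows(
  plan="-0.003 -0.03 0.003 1.5 0 1.5 0.04;-0.005 -0.06 0.005 3.5 0 3.5 0.04;-0.005 -0.095 0.005 6 0 6 0.04;-0.005 -0.13 0.004 8.5 0 8.2 0.04;-0.002 -0.165 0.002 11 0 10.6 0.04;0.001 -0.2 -0.001 13.4 0 12.9 0.04;0.006 -0.235 -0.006 15.8 0 15.2 0.04;0.012 -0.268 -0.013 18.1 0 17.4 0.04;0.018 -0.292 -0.018 19.8 0 19 0.04;0.021 -0.305 -0.022 20.7 0 19.8 0.04",
)

```text
clock: 5.98
position: [0.4655, -0.4047, 0.1683]
tool_rot: [-3.135, 0.8, 2.279]
force: [-0.4, 0.6, -1.0]
grip_width: 0.0603
finger_force: 32.6
```

Run:
```python
from h import *
st(); M=fwd(-.86,.77); g=np.array([.4792,-.418])
rel((*g,.10),M); rel((*g,.0555),M)
f=cam('scene'); cv2.imwrite('pics/s2.png',cv2.resize(f['color'][:,:,::-1][150:350,20:286],None,fx=2.5,fy=2.5,interpolation=cv2.INTER_CUBIC))
```

```text
5.98 [ 0.4655 -0.4047  0.1683] [-3.135  0.8    2.279] q [ 1.46  0.97 -1.42  2.28  2.03  1.22 -0.34] F [-0.4  0.6 -1. ] w 0.0603 32.6
rel [0.0357 0.0022 0.0612] [-0.44 -0.04 -0.09] n 1.7
rel [0.0677 0.0024 0.0922] [-0.44 -0.04 -0.09] n 2.7
```

View pics/s2.png

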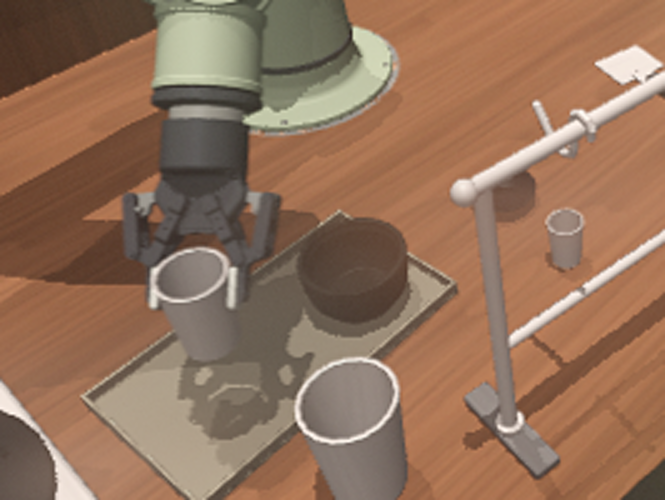

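The cup is held upright (rim at (190,275)) over the empty half of the tray, clear of the bowl. Lowering it now.

send_rows(
  plan="0.012 0.001 0.02 -0.1 0 0 0.04;0.024 0.002 0.04 -0.3 0 0 0.04;0.036 0.002 0.061 -0.4 0 -0.1 0.04;0.046 0.002 0.071 -0.4 0 -0.1 0.04;0.056 0.002 0.081 -0.4 0 -0.1 0.04;0.063 0.002 0.088 -0.4 0 -0.1 0.04;0.066 0.002 0.091 -0.4 0 -0.1 0.04;0.068 0.002 0.092 -0.4 0 -0.1 0.04;0.068 0.002 0.092 -0.4 0 -0.1 0.04",
)

```text
clock: 6.78
position: [0.4817, -0.4157, 0.0561]
tool_rot: [3.14, 0.801, 2.285]
force: [-1.1, 0.2, -0.8]
grip_width: 0.0605
finger_force: 32.6
```

Run:
```python
from h import *
st(); M=fwd(-.86,.77)
```

```text
6.78 [ 0.4817 -0.4157  0.0561] [3.14  0.801 2.285] q [ 1.37  1.2  -1.24  2.26  2.31  1.29 -0.41] F [-1.1  0.2 -0.8] w 0.0605 32.6
```

send_rows(
  plan="0.001 0 0.001 0 0 0 0.04;0.001 0 0.001 0 0 0 0.062;0.001 0 0.001 0 0 0 0.066;0.001 0 0.001 0 0 0 0.072;0.001 0 0.001 0 0 0 0.085;0.001 0 0.001 0 0 0 0.085;0.001 0 0.001 0 0 0 0.085;0.001 0 0.001 0 0 0 0.085;0.001 0 0.001 0 0 0 0.085;0.001 0 0.001 0 0 0 0.085",
)

```text
clock: 7.62
position: [0.4816, -0.4162, 0.0546]
tool_rot: [3.141, 0.801, 2.285]
force: [0.1, -0.1, -0.1]
grip_width: 0.0853
finger_force: 0.0
```

send_rows(
  plan="0 0 -0.02 0 0 0 0.085;0 0 -0.04 0 0 0 0.085;0 0 -0.06 0 0 0 0.085;0 0 -0.08 0 0 0 0.085;-0.02 0 -0.11 0 0 0 0.085;-0.05 0 -0.14 0 0 0 0.085;-0.08 0 -0.16 0 0 0 0.085;-0.1 0 -0.16 0 0 0 0.085;-0.1 0 -0.16 0 0 0 0.085",
)

```text
clock: 8.37
position: [0.4541, -0.3841, 0.2438]
tool_rot: [3.142, 0.809, 2.285]
force: [-0.5, -0.2, 0.6]
grip_width: 0.0849
finger_force: 0.0
```

Run:
```python
from h import *
from fit2 import *
st()
f=cam('scene'); g=f['color'][:,:,::-1]
cv2.imwrite('pics/s3.png',cv2.resize(g[150:350,20:286],None,fx=2,fy=2,interpolation=cv2.INTER_CUBIC))
o=observe(); p,_=fitp(D,.02); np.save('p.npy',p)
q=[1.37,1.2,-1.24,2.26,2.31,1.29,-.41]; print('fk chk',chain(q,p)[0],chain(o['qpos'],p)[0])
```

```text
['IKError', 'job_done', 'tcp_to_grasp']
8.37 [ 0.4541 -0.3841  0.2438] [3.142 0.809 2.285] q [ 1.53  0.7  -1.47  2.29  1.84  1.03 -0.32] F [-0.5 -0.2  0.6] w 0.0849 0.0
fk chk [ 0.4873175  -0.4128805   0.05357176] [ 0.45262265 -0.38365134  0.24098776]
```

View pics/s3.png

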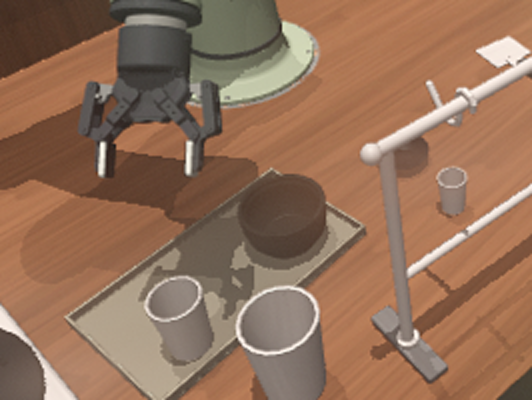

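The cup stands upright on the tray, with its rim at (175,298) in the crop, and the bowl and dish are untouched. Next I'll model the arm's joint behaviour to plan the scraper moves.

```bash
sed -i 's/^print(\[n for.*$//' fit.py
cat > sim.py <<'E'
from fit2 import *
from scipy.spatial.transform import Slerp
p=np.load('p.npy')
lo=np.array([-2.91,-.3,-1.5,.17,-1.26,.16,-2.52]); hi=np.array([2.91,2.13,1.42,2.43,4.41,1.93,2.52])
vm=.7/12*np.array([1.89,1.89,2.39,2.39,3.01,3.01,3.01])
def err(q,P,M):
    a,m=chain(q,p); return np.r_[P-a,R.from_matrix(M@m.T).as_rotvec()*.3]
def jac(q,P,M):
    e0=err(q,P,M); return np.array([-(err(q+1e-5*v,P,M)-e0)/1e-5 for v in np.eye(7)]).T,e0
def step(q,P,M,it=8):
    q0=q.copy(); act=np.ones(7,bool)
    for _ in range(it):
        J,e=jac(q,P,M); J=J*act; dq=J.T@np.linalg.solve(J@J.T+1e-5*np.eye(6),e)
        q2=np.clip(q+dq,np.maximum(lo,q0-vm),np.minimum(hi,q0+vm)); q=q2
    return q
def go(q,P,M,n=None,maxn=60):
    # straight pose path from fk(q) to target, row by row
    P0,M0=chain(q,p); r=R.from_matrix(M0.T@M).as_rotvec(); L=max(np.linalg.norm(P-P0)/.0417,np.degrees(np.linalg.norm(r))/7.16,1e-9)
    k=int(np.ceil(L))
    for i in range(1,k+1):
        f=min(i/L,1); q=step(q,P0+f*(P-P0),M0@R.from_rotvec(f*r).as_matrix())
        if n and i==n: return q
    for _ in range(8): q=step(q,P,M)
    return q
def rep(n,q,P,M):
    e=err(q,P,M); print(n,'q',np.round(q,2),'perr mm',np.round(1e3*np.linalg.norm(e[:3]),1),'rot deg',np.round(np.degrees(np.linalg.norm(e[3:])/.3),1))
E
python3 - <<'E'
from sim import *
from h import *
q=np.array(D[0][0]); D1=fwd(-1.5416,np.pi/2)
q=go(q,np.array([.36,-.25,.35]),D1,10); print('obs [.87,.11,-.45,1.87,.05,1.17,.43]'); rep('sim',q,np.array([.36,-.25,.35]),D1)
q=np.array([.87,.11,-.45,1.87,.05,1.17,.43]);T=np.array([.44,-.12,.25]);d=fwd(-.08,np.radians(25))
q=go(q,T,d,10);print('obs [.84,.11,-.95,2.41,1.18,.46,-.45]');rep('sim',q,T,d)
# global feasibility: hang and pick by multistart
from scipy.optimize import least_squares
rng=np.random.default_rng(0)
def ik(P,M,n=60):
    S=[]
    for _ in range(n):
        r=least_squares(lambda q:np.r_[err(q,P,M),.003*(q[2])],rng.uniform(lo,hi),bounds=(lo,hi))
        if np.linalg.norm(err(r.x,P,M))<.004: S.append(r.x)
    S.sort(key=lambda q:abs(q[2])); return S
az=-.134; hx=np.array([np.cos(az),np.sin(az),0]); hook=np.array([.6895,-.128,.33]); eye=hook-.030*hx+[0,0,-.051]
print('eye',eye)
for phi in(0,20,30):
  for th in(0,15,30):
    t=np.radians(phi+th); M=fwd(az,t); thr=np.radians(th)
    G=eye-.085*(np.sin(thr)*hx+[0,0,np.cos(thr)]); P=G+.0187*M[:,2]
    S=ik(P,M,25); print(phi,th,len(S),[np.round(s_,2) for s_ in S[:3]])
E
```

```text
obs [.87,.11,-.45,1.87,.05,1.17,.43]
sim q [ 0.88  0.12 -0.45  1.87  0.05  1.17  0.43] perr mm 3.9 rot deg 0.7
obs [.84,.11,-.95,2.41,1.18,.46,-.45]
sim q [ 1.15 -0.23 -1.    2.43  0.82  0.16  0.16] perr mm 91.6 rot deg 38.9
eye [ 0.65976894 -0.12399202  0.279     ]
0 0 17 [array([ 0.12,  0.95,  0.  ,  2.35,  3.13,  1.73, -1.57]), array([ 0.12,  0.95, -0.  ,  2.35,  3.13,  1.73, -1.57]), array([ 0.12,  0.95,  0.  ,  2.35,  3.13,  1.73, -1.57])]
0 15 17 [array([ 0.12,  0.74,  0.  ,  2.41,  3.13,  1.32, -1.57]), array([ 0.12,  0.74, -0.  ,  2.41,  3.13,  1.32, -1.57]), array([ 0.12,  0.74, -0.  ,  2.41,  3.13,  1.32, -1.57])]
0 30 17 [array([ 0.12,  0.53, -0.  ,  2.38,  3.13,  0.81, -1.57]), array([ 0.12,  0.53, -0.  ,  2.38,  3.13,  0.81, -1.57]), array([ 0.12,  0.53,  0.  ,  2.38,  3.13,  0.81, -1.57])]
20 0 20 [array([ 0.12,  0.69, -0.  ,  2.34,  3.13,  1.11, -1.57]), array([ 0.12,  0.69, -0.  ,  2.34,  3.13,  1.11, -1.57]), array([ 0.12,  0.69, -0.  ,  2.34,  3.13,  1.11, -1.57])]
20 15 15 [array([ 0.12,  0.52, -0.  ,  2.29,  3.13,  0.63, -1.56]), array([ 0.12,  0.52,  0.  ,  2.29,  3.13,  0.63, -1.56]), array([ 0.12,  0.52, -0.  ,  2.29,  3.13,  0.63, -1.56])]
20 30 17 [array([ 0.19,  0.42, -0.09,  2.18,  2.87,  0.16, -1.29]), array([ 0.19,  0.42, -0.09,  2.18,  2.87,  0.16, -1.29]), array([ 0.19,  0.42, -0.09,  2.18,  2.87,  0.16, -1.29])]
30 0 18 [array([ 0.12,  0.59, -0.  ,  2.28,  3.13,  0.77, -1.57]), array([ 0.12,  0.59, -0.  ,  2.28,  3.13,  0.77, -1.57]), array([ 0.12,  0.59, -0.  ,  2.28,  3.13,  0.77, -1.57])]
30 15 15 [array([ 0.12,  0.47,  0.  ,  2.19,  3.12,  0.31, -1.55]), array([ 0.12,  0.47, -0.  ,  2.19,  3.12,  0.31, -1.55]), array([ 0.12,  0.47, -0.  ,  2.19,  3.12,  0.31, -1.55])]
30 30 11 [array([ 0.16,  0.42, -0.1 ,  2.05,  0.42,  0.16,  1.12]), array([ 0.16,  0.42, -0.1 ,  2.05,  0.42,  0.16,  1.12]), array([ 0.16,  0.42, -0.1 ,  2.05,  0.42,  0.16,  1.12])]
```

```bash
cat > plan.py <<'E'
from sim import *
from h import fwd,observe
az=-.134; hx=np.array([np.cos(az),np.sin(az),0]); hook=np.array([.6895,-.128,.33]); zz=np.array([0,0,1.])
EYE=np.array([.5508,.2896,.0075]); u=np.array([.974,-.227,0]); ua=np.arctan2(u[1],u[0]); GD=.085
F=np.diag([-1,-1,1.])
def pick(phi,flip,h=0.):
    M=fwd(ua,np.pi/2+np.radians(phi)); G=EYE-GD*u+[0,0,.008+h]
    return G+.0105*M[:,2], M@F if flip else M
def hang(phi,th,flip,ex,ez,daz=0):  # eye at hook coords ex,ez; scraper slant th
    a=az+daz; h=np.array([np.cos(a),np.sin(a),0]); T=np.radians(th); M=fwd(a,T+np.radians(phi))
    e=hook+ex*hx+ez*zz; G=e-GD*(np.sin(T)*h+np.cos(T)*zz)
    return G+.0105*M[:,2], M@F if flip else M
E
cat > search.py <<'E'
from plan import *
q0=observe()['qpos']
vias={'none':[], 'home':[(np.array([.45,-.25,.35]),fwd(-1.5416,np.pi/2)),(np.array([.5,.1,.35]),fwd(-1.2,np.pi/2))],
 'home2':[(np.array([.55,-.3,.3]),fwd(-.6,1.2)),(np.array([.6,.1,.3]),fwd(.2,1.2))]}
def mg(q): return round(float(np.min(np.minimum(q-lo,hi-q))),2)
for vn,via in vias.items():
  for flip in(0,1):
    for phi in(0,15,30):
      q=q0.copy(); E=[]
      def do(P,M):
          global q
          q=go(q,P,M); e=err(q,P,M); E.append(round(1e3*np.linalg.norm(e[:3])+np.degrees(np.linalg.norm(e[3:])/.3)))
      for P,M in via: do(P,M@F if flip else M)
      do(*pick(phi,flip,.2)); do(*pick(phi,flip)); qp=q.copy(); do(*pick(phi,flip,.2))
      mid=hang(phi,45,flip,-.15,-.02,.3); do(*mid); qm=q.copy()
      do(*hang(phi,35,flip,-.085,.01)); do(*hang(phi,30,flip,-.045,-.03)); do(*hang(phi,20,flip,-.03,-.05))
      print(vn,flip,phi,E,'pick',np.round(qp,2),'hang',np.round(q,2))
E
timeout 500 python3 search.py
```

```text
none 0 0 [0, 0, 0, 0, 0, 0, 0] pick [ 0.05  1.09 -1.17  1.9   1.19  1.07 -0.31] hang [ 0.96  1.02 -1.18  2.4   2.8   1.24 -0.59]
none 0 15 [0, 0, 0, 0, 0, 0, 0] pick [ 0.11  1.18 -1.21  1.74  0.94  1.15 -0.03] hang [ 0.99  0.86 -1.25  2.3   2.38  0.92 -0.42]
none 0 30 [0, 0, 0, 0, 0, 0, 0] pick [ 0.14  1.3  -1.25  1.57  0.74  1.31  0.16] hang [ 0.88  0.64 -1.07  2.14  1.84  0.57 -0.1 ]
none 1 0 [0, 0, 0, 337, 433, 649, 670] pick [-0.68  0.75 -0.02  1.91  0.03  0.48 -2.52] hang [ 2.91  2.13 -1.5   2.43 -1.26  0.16  2.52]
none 1 15 [0, 0, 0, 0, 67, 108, 238] pick [-0.34  0.85 -0.38  1.75  0.12  0.76 -2.52] hang [ 1.18  1.42 -1.5   2.33  2.14  1.38 -2.52]
none 1 30 [0, 0, 0, 0, 0, 0, 138] pick [-0.16  1.   -0.59  1.57  0.13  1.04 -2.49] hang [-0.29  0.42  0.48  2.19  0.94  0.16 -2.52]
home 0 0 [0, 0, 0, 0, 0, 0, 0, 0, 0] pick [ 0.05  1.09 -1.17  1.9   1.19  1.07 -0.31] hang [ 0.96  1.02 -1.18  2.4   2.8   1.24 -0.59]
home 0 15 [0, 0, 0, 0, 0, 0, 0, 0, 0] pick [ 0.13  1.21 -1.25  1.74  0.96  1.18 -0.05] hang [ 0.99  0.86 -1.25  2.3   2.38  0.92 -0.42]
home 0 30 [0, 0, 0, 0, 0, 0, 0, 0, 0
[... 674 characters left out ...]
]
home2 0 15 [0, 0, 0, 0, 0, 0, 0, 0, 0] pick [ 0.06  1.1  -1.08  1.74  0.82  1.05  0.05] hang [ 0.98  0.84 -1.22  2.3   2.39  0.9  -0.45]
home2 0 30 [0, 0, 0, 0, 0, 0, 0, 0, 0] pick [ 0.1   1.22 -1.12  1.57  0.62  1.22  0.25] hang [ 0.88  0.64 -1.06  2.14  1.84  0.57 -0.1 ]
home2 1 0 [0, 0, 0, 0, 0, 337, 433, 649, 670] pick [-0.68  0.75 -0.02  1.91  0.03  0.48 -2.52] hang [ 2.91  2.13 -1.5   2.43 -1.26  0.16  2.52]
home2 1 15 [0, 0, 0, 0, 0, 0, 67, 108, 238] pick [-0.34  0.85 -0.38  1.75  0.12  0.76 -2.52] hang [ 1.18  1.42 -1.5   2.33  2.14  1.38 -2.52]
home2 1 30 [0, 0, 0, 0, 0, 0, 0, 0, 138] pick [-0.16  1.   -0.59  1.57  0.13  1.04 -2.49] hang [-0.29  0.42  0.48  2.19  0.94  0.16 -2.52]
```

```bash
cat > plan.py <<'E'
from sim import *
from h import fwd,observe,rel,st,rot
az=-.134; hx=np.array([np.cos(az),np.sin(az),0]); hook=np.array([.6895,-.128,.33]); zz=np.array([0,0,1.])
EYE=np.array([.5508,.2896,.0075]); u=np.array([.974,-.227,0]); ua=np.arctan2(u[1],u[0]); GD=.09; PHI=15
def pick(h=0.,ztip=.0045):
    M=fwd(ua,np.pi/2+np.radians(PHI)); P=EYE-GD*u; P[2]=ztip+h
    return P,M
P0,M0=pick(); eT=M0.T@(EYE-P0)      # eye in tool frame
def hang(th,ex,ez,daz=0,ey=0):  # eye at hook coords ex,ez; scraper slant th
    M=fwd(az+daz,np.radians(th+PHI)); hy=np.array([-hx[1],hx[0],0])
    return hook+ex*hx+ey*hy+ez*zz-M@eT, M
def do(q,n,P,M):
    q=go(q,P,M); rep(n,q,P,M); print('   P',np.round(P,4),'rpy',np.round(R.from_matrix(M).as_euler('xyz'),3)); return q
E
python3 - <<'E'
from plan import *
q=observe()['qpos']
q=do(q,'above',*pick(.1)); q=do(q,'pick',*pick()); q=do(q,'lift',*pick(.25))
q=do(q,'mid',*hang(45,-.16,.03,.25)); q=do(q,'pre',*hang(35,-.085,.02)); q=do(q,'slope',*hang(30,-.045,-.03)); q=do(q,'seat',*hang(15,-.03,-.05)); q=do(q,'seat8',*hang(5,-.03,-.05))
print(); rel(*pick(.1))
E
```

```text
above q [ 0.17  1.12 -1.4   1.71  0.87  1.33 -0.06] perr mm 0.0 rot deg 0.0
   P [0.4631 0.31   0.1045] rpy [-3.142 -0.262  2.913]
pick q [ 0.14  1.24 -1.29  1.75  1.    1.22 -0.08] perr mm 0.0 rot deg 0.0
   P [0.4631 0.31   0.0045] rpy [-3.142 -0.262  2.913]
lift q [ 0.19  0.94 -1.5   1.58  0.67  1.51  0.01] perr mm 0.0 rot deg 0.0
   P [0.4631 0.31   0.2545] rpy [-3.142 -0.262  2.913]
mid q [ 1.53  0.2  -1.43  2.2   0.16  0.41  1.71] perr mm 0.0 rot deg 0.0
   P [ 0.4698 -0.1137  0.2942] rpy [-3.142  0.524 -3.026]
pre q [ 0.69  0.2  -0.69  2.26  1.43  0.18  0.13] perr mm 0.0 rot deg 0.0
   P [ 0.5565 -0.1101  0.2745] rpy [-3.142  0.698  3.008]
slope q [ 0.96  0.56 -1.13  2.26  2.04  0.57 -0.32] perr mm 0.0 rot deg 0.0
   P [ 0.6029 -0.1163  0.2205] rpy [-3.142  0.785  3.008]
seat q [ 0.94  0.86 -1.16  2.34  2.57  0.99 -0.59] perr mm 0.0 rot deg 0.0
   P [ 0.6396 -0.1213  0.1923] rpy [-3.142  1.047  3.008]
seat8 q [ 0.92  1.01 -1.13  2.36  2.83  1.22 -0.62] perr mm 0.0 rot deg 0.0
   P [ 0.655  -0.1233  0.1901] rpy [-3.142  1.222  3.008]

rel [ 0.4566  0.4619 -0.2794] [-10.19  59.07 -36.34] n 17.0
```

Run:
```python
from plan import *
rel(*pick(.25))
```

```text
rel [ 0.3483  0.4618 -0.3832] [-10.19  59.07 -36.34] n 16.6
```

send_rows(
  plan="0.348 0.462 -0.383 -10.2 59.1 -36.3 0.05;0.348 0.462 -0.383 -10.2 59.1 -36.3 0.05;0.348 0.462 -0.383 -10.2 59.1 -36.3 0.05;0.348 0.462 -0.383 -10.2 59.1 -36.3 0.05;0.348 0.462 -0.383 -10.2 59.1 -36.3 0.05;0.348 0.462 -0.383 -10.2 59.1 -36.3 0.05;0.348 0.462 -0.383 -10.2 59.1 -36.3 0.05;0.348 0.462 -0.383 -10.2 59.1 -36.3 0.05;0.348 0.462 -0.383 -10.2 59.1 -36.3 0.05;0.348 0.462 -0.383 -10.2 59.1 -36.3 0.05",
)

```text
clock: 9.25
position: [0.4561, 0.0099, 0.2462]
tool_rot: [-3.134, -0.236, 2.895]
force: [0.3, -0.5, 1.4]
grip_width: 0.0498
finger_force: 0.0
```

Run:
```python
from plan import *
st(); rel(*pick(.1))
```

```text
9.25 [0.4561 0.0099 0.2462] [-3.134 -0.236  2.895] q [ 0.8   0.76 -1.41  1.8   0.58  1.42  0.55] F [ 0.3 -0.5  1.4] w 0.0498 0.0
rel [0.0313 0.294  0.151 ] [-0.2   1.46 -0.97] n 8.0
```

send_rows(
  plan="0.031 0.294 0.151 -0.2 1.5 -1 0.05;0.031 0.294 0.151 -0.2 1.5 -1 0.05;0.031 0.294 0.151 -0.2 1.5 -1 0.05;0.031 0.294 0.151 -0.2 1.5 -1 0.05;0.031 0.294 0.151 -0.2 1.5 -1 0.05;0.031 0.294 0.151 -0.2 1.5 -1 0.05;0.031 0.294 0.151 -0.2 1.5 -1 0.05;0.031 0.294 0.151 -0.2 1.5 -1 0.05;0.031 0.294 0.151 -0.2 1.5 -1 0.05;0.031 0.294 0.151 -0.2 1.5 -1 0.05",
)

```text
clock: 10.08
position: [0.4642, 0.3099, 0.1025]
tool_rot: [-3.139, -0.258, 2.914]
force: [-0.8, -0.6, 0.3]
grip_width: 0.0502
finger_force: 0.0
```

Run:
```python
from plan import *
st(); rel(*pick(.015)); rel(*pick())
```

```text
10.08 [0.4642 0.3099 0.1025] [-3.139 -0.258  2.914] q [ 0.11  1.   -1.18  1.69  0.72  1.2   0.11] F [-0.8 -0.6  0.3] w 0.0502 0.0
rel [-0.0202  0.0001  0.0805] [-0.14  0.2   0.06] n 2.0
rel [-0.0241  0.0001  0.095 ] [-0.14  0.2   0.06] n 2.4
```

send_rows(
  plan="-0.006 0 0.025 0 0 0 0.05;-0.012 0 0.05 0 0 0 0.05;-0.018 0 0.07 0 0 0 0.05;-0.021 0 0.083 0 0 0 0.05;-0.023 0 0.09 0 0 0 0.05;-0.024 0 0.095 -0.1 0.2 0 0.05;-0.024 0 0.095 -0.1 0.2 0 0.05;-0.024 0 0.095 -0.1 0.2 0 0.05",
  grip_force=80,
)

```text
clock: 10.75
position: [0.4663, 0.3085, 0.0073]
tool_rot: [3.139, -0.258, 2.909]
force: [0.0, -1.1, -0.2]
grip_width: 0.0504
finger_force: 0.0
```

send_rows(
  plan="0 0 0 0 0 0 0.04;0 0 0 0 0 0 0.03;0 0 0 0 0 0 0.02;0 0 0 0 0 0 0.01;0 0 0 0 0 0 0.01;0 0 0 0 0 0 0.01;0 0 0 0 0 0 0.01;0 0 0 0 0 0 0.01",
  grip_force=80,
)

```text
clock: 11.42
position: [0.4664, 0.3087, 0.0077]
tool_rot: [3.139, -0.257, 2.909]
force: [0.3, -2.2, 10.9]
grip_width: 0.0215
finger_force: 78.5
```

Run:
```python
from plan import *
st(); rel(*pick(.25))
```

```text
11.42 [0.4664 0.3087 0.0077] [ 3.139 -0.257  2.909] q [ 0.08  1.11 -1.09  1.71  0.83  1.08  0.07] F [ 0.3 -2.2 10.9] w 0.0215 78.5
rel [ 0.0662  0.0012 -0.2378] [ 0.2   0.25 -0.18] n 5.9
```

send_rows(
  plan="0.003 0 -0.01 0 0 0 0.01;0.008 0 -0.03 0 0 0 0.01;0.016 0 -0.06 0 0 0 0.01;0.026 0 -0.095 0 0 0 0.01;0.036 0 -0.13 0 0 0 0.01;0.045 0 -0.165 0 0 0 0.01;0.055 0 -0.2 0 0 0 0.01;0.062 0.001 -0.225 0 0 0 0.01;0.066 0.001 -0.238 0 0 0 0.01;0.066 0.001 -0.238 0 0 0 0.01",
)

```text
clock: 12.25
position: [0.4634, 0.3104, 0.2563]
tool_rot: [3.137, -0.256, 2.91]
force: [0.5, 0.1, -2.6]
grip_width: 0.0213
finger_force: 79.3
```

```bash
cat >> plan.py <<'E'
Pm=np.array([.4664,.3087,.0077]); Mm=rot([3.139,-.257,2.909]); eT=Mm.T@(EYE-Pm); uT=Mm.T@(u/np.linalg.norm(u))
def eye_now(): o=observe(); m=rot(o['tool_rot']); return o['position']+m@eT, m@uT
E
python3 - <<'E'
from plan import *
from h import *
st(); print(eT,uT,eye_now())
e,d=eye_now()
T=cam('top'); S=cam('scene'); np.save('T2.npy',T,allow_pickle=True); np.save('S2.npy',S,allow_pickle=True)
pt,ps=proj(T,e),proj(S,e); print(pt,ps)
def crop(f,c,w=65,h=65):
    im=f['color'][:,:,::-1].copy(); x0,y0=max(int(c[0])-w,0),max(int(c[1])-h,0); 
    print('off',x0,y0); return cv2.resize(im[y0:y0+2*h,x0:x0+2*w],(390,390),interpolation=cv2.INTER_CUBIC)
cv2.imwrite('pics/g1.png',np.hstack([crop(T,pt),crop(S,ps)]))
q=observe()['qpos']
q=do(q,'mid',*hang(45,-.16,.03,.25)); q=do(q,'pre',*hang(35,-.085,.02)); q=do(q,'slope',*hang(30,-.045,-.03)); q=do(q,'seat',*hang(15,-.03,-.05)); q=do(q,'seat8',*hang(5,-.03,-.05))
rel(*hang(45,-.16,.03,.25))
E
```

```text
12.25 [0.4634 0.3104 0.2563] [ 3.137 -0.256  2.91 ] q [ 0.17  0.83 -1.31  1.57  0.55  1.41  0.16] F [ 0.5  0.1 -2.6] w 0.0213 79.3
[-0.08373878  0.00092514 -0.02179842] [-0.96715053  0.00427936 -0.25416832] (array([0.54778446, 0.29135369, 0.25619472]), array([ 0.97407295, -0.22622936,  0.00147165]))
[137.66080039 191.54279467] [309.6068852  135.03274407]
off 72 126
off 244 70
mid q [ 1.54  0.17 -1.42  2.19  0.09  0.42  1.78] perr mm 0.0 rot deg 0.0
   P [ 0.4698 -0.1147  0.2993] rpy [-3.142  0.524 -3.026]
pre q [ 0.64  0.18 -0.62  2.25  1.32  0.16  0.23] perr mm 1.3 rot deg 0.2
   P [ 0.5555 -0.1109  0.2795] rpy [-3.142  0.698  3.008]
slope q [ 0.96  0.54 -1.12  2.26  2.03  0.55 -0.32] perr mm 0.0 rot deg 0.0
   P [ 0.6014 -0.1171  0.2254] rpy [-3.142  0.785  3.008]
seat q [ 0.95  0.84 -1.16  2.34  2.56  0.98 -0.59] perr mm 0.0 rot deg 0.0
   P [ 0.6369 -0.1218  0.1966] rpy [-3.142  1.047  3.008]
seat8 q [ 0.93  1.   -1.13  2.37  2.82  1.21 -0.63] perr mm 0.0 rot deg 0.0
   P [ 0.6516 -0.1238  0.1939] rpy [-3.142  1.222  3.008]
rel [-0.0889 -0.4109 -0.0721] [ -2.65 -44.31 -20.32] n 10.2
```

View pics/g1.png

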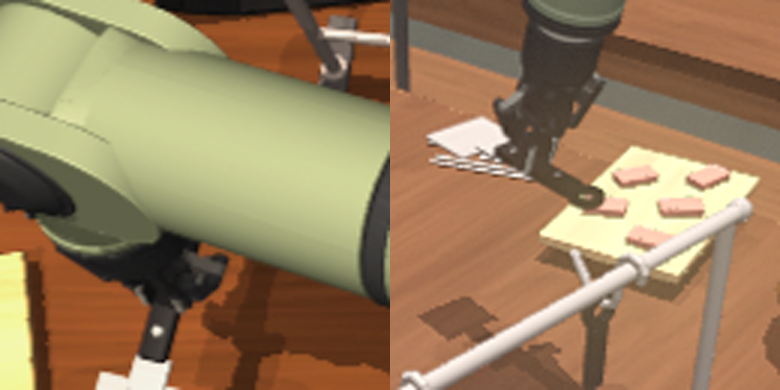

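The scraper is held level, with its eye at about (312,135) px in the scene view against a predicted (310,135). Now checking path options towards the hook.

```bash
cat > scan.py <<'E'
from plan import *
q0=observe()['qpos']
def mg(q): return float(np.min(np.minimum(q-lo,hi-q)))
for thm in(15,30,45):
  for daz in(-.3,0,.25):
    for exm in(-.13,-.18):
     for thp in(20,30):
      q=q0.copy(); m=[];E=[]
      for n,(P,M) in enumerate([hang(thm,exm,.03,daz),hang(thp,-.085,.02),hang(thp,-.062,-.005),hang(thp,-.045,-.03),hang(10,-.03,-.05)]):
        qs=q.copy(); q=go(q,P,M); e=err(q,P,M); E.append(round(1e3*np.linalg.norm(e[:3])+np.degrees(np.linalg.norm(e[3:])/.3),1)); m.append(round(mg(q),2))
        if n==0: j=np.round(q,2)
      print(thm,daz,exm,thp,E,m,j)
E
python3 scan.py
```

```text
15 -0.3 -0.13 20 [np.float64(39.3), np.float64(0.0), np.float64(0.0), np.float64(0.0), np.float64(0.0)] [0.0, 0.04, 0.07, 0.09, 0.07] [ 0.81  0.45 -1.25  2.43  2.06  1.12 -0.84]
15 -0.3 -0.13 30 [np.float64(39.3), np.float64(0.0), np.float64(0.0), np.float64(0.0), np.float64(0.0)] [0.0, 0.14, 0.16, 0.17, 0.07] [ 0.81  0.45 -1.25  2.43  2.06  1.12 -0.84]
15 -0.3 -0.18 20 [np.float64(106.7), np.float64(0.0), np.float64(0.0), np.float64(0.0), np.float64(0.0)] [0.0, 0.04, 0.07, 0.09, 0.07] [ 0.9   0.37 -1.38  2.43  2.01  1.11 -0.91]
15 -0.3 -0.18 30 [np.float64(106.7), np.float64(0.0), np.float64(0.0), np.float64(0.0), np.float64(0.0)] [0.0, 0.14, 0.16, 0.17, 0.07] [ 0.9   0.37 -1.38  2.43  2.01  1.11 -0.91]
15 0 -0.13 20 [np.float64(60.3), np.float64(0.0), np.float64(0.0), np.float64(0.0), np.float64(0.0)] [0.0, 0.04, 0.07, 0.09, 0.07] [ 1.25  0.61 -1.5   2.43  2.36  0.88 -0.59]
15 0 -0.13 30 [np.float64(60.3), np.float64(0.0), np.float64(0.0), np.float64(0.0), np.float64(0.0)] [0.0, 0.14, 0.16, 0.17, 0.07] [ 1.25  0.61 -1.5   2.43  2.36  0.88 -0.59]
15 0 -0.18 20 [np.float64(141.2), np
[... 4581 characters left out ...]
 20 [np.float64(0.0), np.float64(0.0), np.float64(0.0), np.float64(0.0), np.float64(0.0)] [0.12, 0.04, 0.07, 0.09, 0.07] [ 1.41  0.27 -1.38  2.14  0.36  0.46  1.51]
45 0.25 -0.13 30 [np.float64(0.0), np.float64(0.0), np.float64(0.0), np.float64(0.0), np.float64(0.0)] [0.12, 0.13, 0.16, 0.17, 0.07] [ 1.41  0.27 -1.38  2.14  0.36  0.46  1.51]
45 0.25 -0.18 20 [np.float64(0.0), np.float64(153.7), np.float64(0.0), np.float64(0.0), np.float64(0.0)] [0.21, 0.04, 0.07, 0.09, 0.06] [ 1.49  0.05 -1.27  2.22 -0.3   0.43  2.16]
45 0.25 -0.18 30 [np.float64(0.0), np.float64(62.7), np.float64(0.0), np.float64(0.0), np.float64(0.0)] [0.21, 0.0, 0.15, 0.17, 0.07] [ 1.49  0.05 -1.27  2.22 -0.3   0.43  2.16]
```

Run:
```python
from plan import *
rel(*hang(45,-.13,.03,-.3))
```

```text
rel [-0.1149 -0.3746 -0.0789] [  1.63 -44.64  11.72] n 9.6
```

send_rows(
  plan="-0.006 -0.02 -0.004 0 -2.5 0.6 0.01;-0.016 -0.05 -0.01 0.2 -6.2 1.6 0.01;-0.028 -0.09 -0.019 0.4 -10.8 2.8 0.01;-0.04 -0.13 -0.027 0.6 -15.6 4.1 0.01;-0.052 -0.17 -0.036 0.7 -20.3 5.3 0.01;-0.064 -0.21 -0.044 0.9 -25 6.6 0.01;-0.077 -0.25 -0.053 1.1 -29.8 7.8 0.01;-0.089 -0.29 -0.061 1.3 -34.6 9.1 0.01;-0.101 -0.33 -0.07 1.4 -39.3 10.3 0.01;-0.115 -0.375 -0.079 1.6 -44.6 11.7 0.01",
)

```text
clock: 13.18
position: [0.5016, -0.0679, 0.2966]
tool_rot: [3.14, 0.523, 2.707]
force: [3.1, -1.7, -2.0]
grip_width: 0.0212
finger_force: 79.3
```

Run:
```python
from plan import *
st(); rel(*hang(45,-.13,.03,-.3)); rel(*hang(30,-.10,.025))
```

```text
13.18 [ 0.5016 -0.0679  0.2966] [3.14  0.523 2.707] q [ 1.1   0.25 -1.42  2.17  0.94  0.72  0.21] F [ 3.1 -1.7 -2. ] w 0.0212 79.3
rel [-0.0099 -0.0149  0.0026] [ 0.08 -0.06 -0.04] n 0.4
rel [-0.0427 -0.0189  0.0433] [-10.41 -14.93 -13.73] n 3.2
```

send_rows(
  plan="-0.007 -0.003 0.007 -1.7 -2.5 -2.3 0.01;-0.014 -0.006 0.014 -3.5 -5 -4.6 0.01;-0.021 -0.009 0.022 -5.2 -7.5 -6.9 0.01;-0.029 -0.013 0.029 -6.9 -10 -9.2 0.01;-0.036 -0.016 0.036 -8.7 -12.4 -11.4 0.01;-0.043 -0.019 0.043 -10.4 -14.9 -13.7 0.01;-0.043 -0.019 0.043 -10.4 -14.9 -13.7 0.01;-0.043 -0.019 0.043 -10.4 -14.9 -13.7 0.01;-0.043 -0.019 0.043 -10.4 -14.9 -13.7 0.01;-0.043 -0.019 0.043 -10.4 -14.9 -13.7 0.01",
)

```text
clock: 14.02
position: [0.5474, -0.1076, 0.2813]
tool_rot: [3.14, 0.783, 3.006]
force: [0.7, -0.6, -3.2]
grip_width: 0.0214
finger_force: 79.4
```

Run:
```python
from plan import *
from h import *
st(); rel(*hang(30,-.10,.025))
e,d=eye_now(); tip=hook-.062*hx-[0,0,.012]
T=cam('top'); S=cam('scene'); np.save('T3.npy',T,allow_pickle=True); np.save('S3.npy',S,allow_pickle=True)
out=[]
for f in(T,S):
    c=np.round(proj(f,e)).astype(int); x0,y0=c[0]-40,c[1]-40; print('eye',proj(f,e),'tip',proj(f,tip),'off',x0,y0)
    out.append(cv2.resize(f['color'][y0:y0+80,x0:x0+80,::-1],(400,400),interpolation=cv2.INTER_CUBIC))
cv2.imwrite('pics/h1.png',np.hstack(out)); print(e,d,tip)
```

```text
14.02 [ 0.5474 -0.1076  0.2813] [3.14  0.783 3.006] q [ 1.18  0.32 -1.29  2.32  1.82  0.39 -0.2 ] F [ 0.7 -0.6 -3.2] w 0.0214 79.4
rel [ 0.0008 -0.0022  0.0004] [ 0.02 -0.14 -0.07] n 0.1
eye [301.36174203 162.05934185] tip [302.25025141 151.4220488 ] off 261 122
eye [224.05385646 169.97176715] tip [234.89615544 191.54700916] off 184 130
[ 0.59114248 -0.11267162  0.35580637] [ 0.50216746 -0.06457406  0.86235609] [ 0.6280558  -0.11971684  0.318     ]
```

View pics/h1.png

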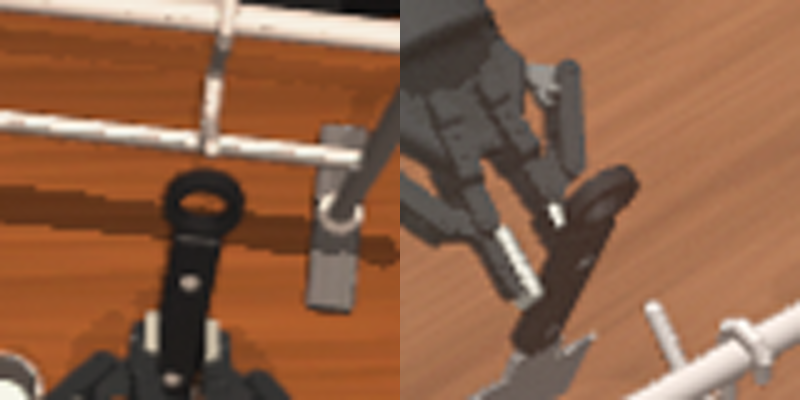

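Top crop: eye at (203,200), i.e. px (301.6,162.0) against a predicted (301.4,162.1), and tip at (210,150). Scene crop: tip at px (234.4,191.2) against a predicted (234.9,191.5). The model holds, so the eye can be threaded onto the hook.

Run:
```python
from plan import *
q=observe()['qpos']
for th,x,z in((30,-.080,.012),(30,-.070,-.001),(30,-.060,-.015),(30,-.053,-.025),(28,-.046,-.036),(24,-.038,-.045),(18,-.032,-.0495),(12,-.030,-.0495)):
    P,M=hang(th,x,z,0,-.001); rel(P,M); q=go(q,P,M); rep(th,q,P,M)
```

```text
rel [-0.0036 -0.0033  0.0239] [ 0.   -0.08 -0.01] n 0.6
30 q [ 1.12  0.42 -1.26  2.29  1.87  0.47 -0.21] perr mm 0.0 rot deg 0.0
rel [-0.0015 -0.0033  0.0402] [ 0.   -0.08 -0.01] n 1.0
30 q [ 1.09  0.47 -1.25  2.28  1.91  0.52 -0.23] perr mm 0.0 rot deg 0.0
rel [ 0.0013 -0.0033  0.0572] [ 0.   -0.08 -0.01] n 1.4
30 q [ 1.05  0.53 -1.23  2.28  1.95  0.57 -0.24] perr mm 0.0 rot deg 0.0
rel [ 0.0035 -0.0033  0.0692] [ 0.   -0.08 -0.01] n 1.7
30 q [ 1.03  0.57 -1.22  2.27  1.98  0.6  -0.26] perr mm 0.0 rot deg 0.0
rel [ 0.0054 -0.0033  0.0848] [-0.   -2.08 -0.01] n 2.0
28 q [ 1.02  0.64 -1.23  2.28  2.1   0.68 -0.32] perr mm 0.0 rot deg 0.0
rel [ 0.0042 -0.0033  0.1026] [-0.   -6.08 -0.01] n 2.5
24 q [ 1.01  0.73 -1.23  2.3   2.26  0.79 -0.41] perr mm 0.0 rot deg 0.0
rel [-0.0005 -0.0033  0.1183] [-0.000e+00 -1.208e+01 -1.000e-02] n 2.8
18 q [ 1.    0.85 -1.24  2.33  2.45  0.95 -0.48] perr mm 0.0 rot deg 0.0
rel [-0.0064 -0.0033  0.1276] [-0.000e+00 -1.808e+01 -1.000e-02] n 3.1
12 q [ 0.98  0.94 -1.23  2.36  2.61  1.08 -0.53] perr mm 0.0 rot deg 0.0
```

First part: along the rod to the middle of the sloped section.

send_rows(
  plan="-0.002 -0.002 0.012 0 0 0 0.01;-0.004 -0.003 0.024 0 0 0 0.01;-0.004 -0.003 0.024 0 0 0 0.01;-0.003 -0.003 0.032 0 0 0 0.01;-0.002 -0.003 0.04 0 0 0 0.01;0 -0.003 0.048 0 0 0 0.01;0.001 -0.003 0.057 0 0 0 0.01;0.002 -0.003 0.063 0 0 0 0.01;0.003 -0.003 0.069 0 0 0 0.01;0.003 -0.003 0.069 0 0 0 0.01",
)

```text
clock: 14.95
position: [0.5937, -0.1169, 0.2303]
tool_rot: [3.141, 0.784, 3.007]
force: [0.2, 0.1, -2.1]
grip_width: 0.0212
finger_force: 79.4
```

Run:
```python
from plan import *
from h import *
st(); e,d=eye_now(); hy=np.array([-hx[1],hx[0],0]); print('eye in hook',(e-hook)@hx,(e-hook)@hy,(e-hook)[2],d)
for a in((28,-.046,-.036),(24,-.038,-.045),(18,-.032,-.0495),(12,-.030,-.0495)): rel(*hang(*a,0,-.001))
out=[]
for n in('top','scene'):
    f=cam(n); c=np.round(proj(f,e)).astype(int); x0,y0=c[0]-33,c[1]-33; print('eye',proj(f,e),'off',x0,y0)
    out.append(cv2.resize(f['color'][y0:y0+66,x0:x0+66,::-1],(400,400),interpolation=cv2.INTER_CUBIC))
cv2.imwrite('pics/h2.png',np.hstack(out))
```

```text
14.95 [ 0.5937 -0.1169  0.2303] [3.141 0.784 3.007] q [ 1.03  0.56 -1.22  2.27  1.97  0.59 -0.25] F [ 0.2  0.1 -2.1] w 0.0212 79.4
eye in hook -0.05248621490452288 -0.0009430986061369262 -0.025140432182606365 [ 0.50146324 -0.06386689  0.86281843]
rel [ 0.0022 -0.0001  0.0153] [ 0.02 -2.09 -0.03] n 0.4
rel [ 0.001  -0.0001  0.0331] [ 0.02 -6.09 -0.03] n 0.9
rel [-0.0037 -0.0001  0.0488] [  0.02 -12.09  -0.03] n 1.7
rel [-0.0096 -0.0001  0.0581] [  0.02 -18.09  -0.03] n 2.5
eye [302.49073575 149.32308408] off 269 116
eye [237.5753344  198.36577897] off 205 165
```

View pics/h2.png

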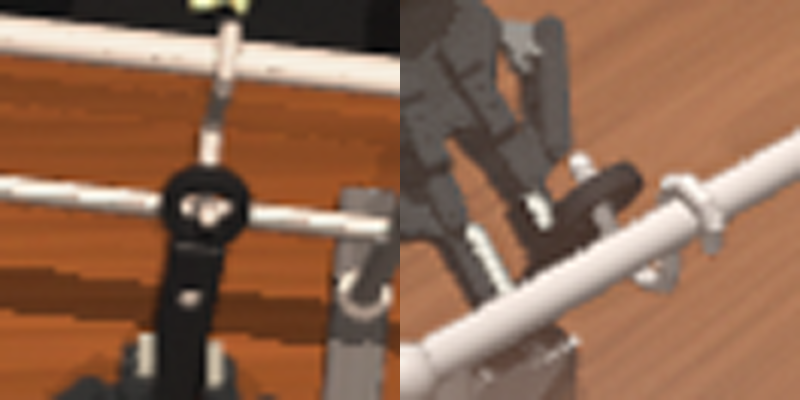

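Top crop: the tip shows centred in the eye at (207,207). Scene crop: the tip (580,158) has come through the ring, with no contact force. Going on into the bend.

send_rows(
  plan="0.001 0 0.008 0 -1 0 0.01;0.002 0 0.015 0 -2 0 0.01;0.002 0 0.024 0 -4 0 0.01;0.001 0 0.033 0 -6 0 0.01;-0.001 0 0.041 0 -9 0 0.01;-0.004 0 0.049 0 -12 0 0.01;-0.007 0 0.054 0 -15 0 0.01;-0.01 0 0.058 0 -18 0 0.01;-0.01 0 0.058 0 -18 0 0.01;-0.01 0 0.058 0 -18 0 0.01",
)

```text
clock: 15.88
position: [0.6409, -0.1235, 0.1962]
tool_rot: [3.14, 1.096, 3.006]
force: [0.1, -0.5, -1.9]
grip_width: 0.0211
finger_force: 79.6
```

Run:
```python
from plan import *
st(); e,d=eye_now(); hy=np.array([-hx[1],hx[0],0]); print('eye in hook',(e-hook)@hx,(e-hook)@hy,(e-hook)[2],d)
for a in((12,-.03,-.0505),(4,-.030,-.0505)):
    P,M=hang(*a,0,-.001); rel(P,M); rep(a,go(observe()['qpos'],P,M),P,M)
```

```text
15.88 [ 0.6409 -0.1235  0.1962] [3.14  1.096 3.006] q [ 0.98  0.94 -1.22  2.36  2.61  1.09 -0.53] F [ 0.1 -0.5 -1.9] w 0.0211 79.6
eye in hook -0.02986705076033637 -0.001145184714387471 -0.049319213854607025 [ 0.21482873 -0.02535549  0.97632255]
rel [0.001  0.0001 0.0007] [ 0.01 -0.22 -0.04] n 0.0
(12, -0.03, -0.0505) q [ 0.98  0.94 -1.22  2.36  2.62  1.09 -0.53] perr mm 0.0 rot deg 0.0
rel [-0.0029  0.0001  0.0122] [ 0.   -8.22 -0.04] n 1.1
(4, -0.03, -0.0505) q [ 0.96  1.07 -1.19  2.37  2.83  1.25 -0.55] perr mm 0.0 rot deg 0.0
```

send_rows(
  plan="0 0 0.004 0 -2.5 0 0.01;-0.001 0 0.008 0 -5 0 0.01;-0.003 0 0.012 0 -8.2 0 0.01;-0.003 0 0.012 0 -8.2 0 0.01;-0.003 0 0.012 0 -8.2 0 0.01;-0.003 0 0.012 0 -8.2 0 0.01",
)

```text
clock: 16.38
position: [0.6533, -0.1253, 0.1948]
tool_rot: [-3.139, 1.24, 3.01]
force: [-0.5, -0.1, -1.6]
grip_width: 0.0214
finger_force: 79.6
```

Run:
```python
from plan import *
st(); e,d=eye_now(); hy=np.array([-hx[1],hx[0],0]); print('eye in hook',(e-hook)@hx,(e-hook)@hy,(e-hook)[2],d)
for a in((4,-.03,-.052),(4,-.030,-.0535)):
    P,M=hang(*a,0,-.001); rel(P,M); rep(a,go(observe()['qpos'],P,M),P,M)
```

```text
16.38 [ 0.6533 -0.1253  0.1948] [-3.139  1.24   3.01 ] q [ 0.95  1.07 -1.18  2.38  2.84  1.26 -0.56] F [-0.5 -0.1 -1.6] w 0.0214 79.6
eye in hook -0.029646345957100095 -0.0011786681443031967 -0.0488949228565721 [ 0.07357252 -0.00466673  0.99727895]
rel [0.0031 0.0003 0.0006] [-0.04  0.06  0.05] n 0.1
(4, -0.03, -0.052) q [ 0.96  1.07 -1.18  2.37  2.83  1.25 -0.56] perr mm 0.0 rot deg 0.0
rel [0.0045 0.0003 0.0011] [-0.04  0.06  0.05] n 0.1
(4, -0.03, -0.0535) q [ 0.96  1.07 -1.18  2.37  2.84  1.25 -0.56] perr mm 0.0 rot deg 0.0
```

Lower 3 mm and check for contact.

send_rows(
  plan="0.001 0 0 0 0 0 0.01;0.002 0 0 0 0 0 0.01;0.003 0 0.001 0 0 0 0.01;0.003 0 0.001 0 0 0 0.01;0.003 0 0.001 0 0 0 0.01",
)

```text
clock: 16.8
position: [0.6538, -0.1252, 0.1922]
tool_rot: [-3.14, 1.244, 3.008]
force: [0.8, -0.6, 5.0]
grip_width: 0.021
finger_force: 79.9
```

send_rows(
  plan="0.001 0 0 0 0 0 0.022;0.001 0 0 0 0 0 0.026;0.001 0 0 0 0 0 0.03;0.001 0 0 0 0 0 0.036;0.001 0 0 0 0 0 0.042;0.001 0 0 0 0 0 0.05;0.001 0 0 0 0 0 0.055;0.001 0 0 0 0 0 0.06;0.001 0 0 0 0 0 0.06;0.001 0 0 0 0 0 0.06",
  grip_force=20,
)

```text
clock: 17.63
position: [0.6529, -0.1251, 0.19]
tool_rot: [-3.142, 1.242, 3.007]
force: [0.8, -1.1, 0.1]
grip_width: 0.0599
finger_force: 0.0
```

Run:
```python
from plan import *
st(); o=observe(); P=o['position']; M=rot(o['tool_rot'])
for dx,dz in((-.04,.02),(-.08,.04),(-.12,.07)):
    Q=P+dx*hx+[0,0,dz]; rel(Q,M); rep(dx,go(o['qpos'],Q,M),Q,M)
for s_ in(.06,.1,.13):
    t=fwd(az,np.radians(35)); Q=P-s_*hx+[0,0,.3*s_]; rel(Q,t); rep(s_,go(o['qpos'],Q,t),Q,t)
```

```text
17.63 [ 0.6529 -0.1251  0.19  ] [-3.142  1.242  3.007] q [ 0.95  1.08 -1.17  2.38  2.85  1.27 -0.56] F [ 0.8 -1.1  0.1] w 0.0599 0.0
rel [-0.006  -0.     -0.0443] [0. 0. 0.] n 1.1
-0.04 q [ 1.    1.02 -1.23  2.43  2.8   1.3  -0.58] perr mm 21.5 rot deg 2.1
rel [-0.012  -0.     -0.0886] [0. 0. 0.] n 2.1
-0.08 q [ 1.06  0.97 -1.32  2.43  2.74  1.33 -0.58] perr mm 76.4 rot deg 7.6
rel [-0.0275 -0.     -0.1362] [0. 0. 0.] n 3.3
-0.12 q [ 1.16  0.86 -1.44  2.43  2.65  1.3  -0.63] perr mm 128.5 rot deg 12.8
rel [ 0.0023 -0.     -0.0626] [-2.000e-02  1.615e+01 -1.000e-02] n 2.3
0.06 q [ 1.04  0.78 -1.29  2.4   2.38  0.92 -0.49] perr mm 0.0 rot deg 0.0
rel [ 0.0039 -0.     -0.1043] [-2.000e-02  1.615e+01 -1.000e-02] n 2.5
0.1 q [ 1.13  0.75 -1.4   2.43  2.33  0.95 -0.49] perr mm 30.9 rot deg 2.8
rel [ 0.0051 -0.     -0.1356] [-2.000e-02  1.615e+01 -1.000e-02] n 3.3
0.13 q [ 1.2   0.71 -1.48  2.43  2.3   0.95 -0.51] perr mm 69.1 rot deg 6.3
```

Contact confirmed and the scraper is released. Backing out with a growing tilt.

Run:
```python
from plan import *
o=observe(); P=o['position']; q=o['qpos']
for s_,tl,z in((.03,25,.004),(.06,35,.012),(.10,48,.03),(.13,55,.06)):
    t=fwd(az,np.radians(tl)); Q=P-s_*hx+[0,0,z]; rel(Q,t); q=go(q,Q,t); rep(s_,q,Q,t)
```

```text
rel [ 0.0059 -0.     -0.0297] [-0.02  6.15 -0.01] n 0.9
0.03 q [ 0.99  0.97 -1.23  2.41  2.67  1.17 -0.55] perr mm 0.0 rot deg 0.0
rel [ 0.008  -0.     -0.0607] [-2.000e-02  1.615e+01 -1.000e-02] n 2.3
0.06 q [ 1.04  0.79 -1.28  2.4   2.39  0.93 -0.5 ] perr mm 0.0 rot deg 0.0
rel [ 0.0039 -0.     -0.1043] [-1.000e-02  2.915e+01 -1.000e-02] n 4.1
0.1 q [ 1.06  0.51 -1.22  2.33  1.94  0.55 -0.26] perr mm 0.0 rot deg 0.0
rel [-0.0148 -0.     -0.1424] [-1.000e-02  3.615e+01 -1.000e-02] n 5.0
0.13 q [ 0.93  0.25 -0.98  2.28  1.23  0.28  0.34] perr mm 0.0 rot deg 0.0
```

send_rows(
  plan="0.003 0 -0.015 0 3 0 0.06;0.006 0 -0.03 0 6.2 0 0.06;0.007 0 -0.045 0 11 0 0.06;0.008 0 -0.061 0 16.2 0 0.06;0.007 0 -0.075 0 20.5 0 0.06;0.005 0 -0.09 0 25 0 0.06;0.004 0 -0.104 0 29.2 0 0.06;-0.005 0 -0.123 0 32.5 0 0.06;-0.015 0 -0.142 0 36.2 0 0.06;-0.015 0 -0.142 0 36.2 0 0.06",
)

```text
clock: 18.47
position: [0.5263, -0.1106, 0.2444]
tool_rot: [-3.131, 0.62, 3.011]
force: [-0.5, -1.2, -0.5]
grip_width: 0.06
finger_force: 0.0
```

send_rows(
  plan="0 0 0 0 0 0 0.06;0 0 0 0 0 0 0.06;0 0 0 0 0 0 0.06;0 0 0 0 0 0 0.06;0 0 0 0 0 0 0.06;0 0 0 0 0 0 0.06;0 0 0 0 0 0 0.06;0 0 0 0 0 0 0.06;0 0 0 0 0 0 0.06;0 0 0 0 0 0 0.06",
)

```text
clock: 19.3
position: [0.5266, -0.1106, 0.2433]
tool_rot: [-3.133, 0.62, 3.01]
force: [-0.2, -0.2, 1.1]
grip_width: 0.0601
finger_force: 0.0
```

send_rows(
  plan="0 0 0 0 0 0 0.06;0 0 0 0 0 0 0.06;0 0 0 0 0 0 0.06;0 0 0 0 0 0 0.06;0 0 0 0 0 0 0.06;0 0 0 0 0 0 0.06;0 0 0 0 0 0 0.06;0 0 0 0 0 0 0.06;0 0 0 0 0 0 0.06;0 0 0 0 0 0 0.06",
)

```text
clock: 20.13
position: [0.5266, -0.1106, 0.2433]
tool_rot: [-3.133, 0.62, 3.01]
force: [-1.0, -0.0, -0.2]
grip_width: 0.0599
finger_force: 0.0
```

Run:
```python
from plan import *
from h import *
st(); e=hook-.03*hx-[0,0,.051]
S=cam('scene'); T=cam('top'); A=S['color'].astype(int)
for f,n in((S,'S'),(T,'T')): print(n,'pred eye',proj(f,e),'handle mid',proj(f,e-[0,0,.08]),'blade edge',proj(f,e-[0,0,.225]))
# dark handle pixels near the predicted line in scene
x,y=np.round(proj(S,e-[0,0,.06])).astype(int); w=A[y-45:y+60,x-30:x+30]; m=(w.max(2)<70)
n,l,s_,c=cv2.connectedComponentsWithStats(m.astype(np.uint8)); i=[k for k in range(1,n) if s_[k,4]>20]
for k in i: print('dark blob',s_[k,:4]+[x-30,y-45,0,0],s_[k,4],np.round(c[k]+[x-30,y-45],1))
# motion check between two frames and cup check
for _ in range(4): S2=cam('scene')
print('max motion near scraper',np.abs(S2['color'][y-45:y+90,x-30:x+30].astype(int)-A[y-45:y+90,x-30:x+30]).max())
```

```text
20.13 [ 0.5266 -0.1106  0.2433] [-3.133  0.62   3.01 ] q [ 1.09  0.34 -1.19  2.28  1.39  0.39  0.21] F [-1.  -0.  -0.2] w 0.0599 0.0
S pred eye [244.86555235 211.94778112] handle mid [246.12382415 237.98987616] blade edge [248.08367572 278.55236931]
T pred eye [301.98459484 143.80775922] handle mid [299.0529585  153.01102021] blade edge [294.64523646 166.84814444]
max motion near scraper 6
```

Run:
```python
from plan import *
from h import *
S=cam('scene'); e=hook-.03*hx-[0,0,.051]; G=cv2.cvtColor(S['color'],cv2.COLOR_RGB2HSV)
for k in (-.019,.0,.03,.05,.08,.1,.13,.15,.17,.19,.21,.222,.235):
    u_,v_=proj(S,e-[0,0,k]); r=int(round(v_)); c=int(round(u_)); sat=G[r,c-24:c+25,1]; lo_=np.where(sat<75)[0]+c-24
    print(k,'row',r,'pred col',c,'grey cols',(lo_.min(),lo_.max(),len(lo_)) if len(lo_) else None,'rgb@c',S['color'][r,c])
```

```text
-0.019 row 205 pred col 245 grey cols (np.int64(236), np.int64(257), 19) rgb@c [215 202 194]
0.0 row 212 pred col 245 grey cols (np.int64(224), np.int64(250), 22) rgb@c [133 112 101]
0.03 row 222 pred col 245 grey cols (np.int64(221), np.int64(222), 2) rgb@c [100  75  63]
0.05 row 229 pred col 246 grey cols (np.int64(246), np.int64(247), 2) rgb@c [137 115 103]
0.08 row 238 pred col 246 grey cols (np.int64(238), np.int64(252), 5) rgb@c [113  85  70]
0.1 row 244 pred col 246 grey cols (np.int64(251), np.int64(252), 2) rgb@c [110  82  69]
0.13 row 253 pred col 247 grey cols (np.int64(250), np.int64(271), 9) rgb@c [93 69 59]
0.15 row 259 pred col 247 grey cols (np.int64(242), np.int64(267), 26) rgb@c [134 119 110]
0.17 row 264 pred col 247 grey cols (np.int64(242), np.int64(260), 19) rgb@c [133 118 108]
0.19 row 269 pred col 248 grey cols (np.int64(235), np.int64(259), 25) rgb@c [246 232 224]
0.21 row 275 pred col 248 grey cols (np.int64(235), np.int64(253), 19) rgb@c [133 118 110]
0.222 row 278 pred col 248 grey cols (np.int64(231), np.int64(249), 19) rgb@c [135 119 110]
0.235 row 281 pred col 248 grey cols (np.int64(227), np.int64(244), 18) rgb@c [175 117  84]
```

The blade and rivets show exactly where a plumb-hanging scraper should be, and nothing is moving. One more settling wait, then I'll hand in.

send_rows(
  plan="0 0 0 0 0 0 0.06;0 0 0 0 0 0 0.06;0 0 0 0 0 0 0.06;0 0 0 0 0 0 0.06;0 0 0 0 0 0 0.06;0 0 0 0 0 0 0.06;0 0 0 0 0 0 0.06;0 0 0 0 0 0 0.06;0 0 0 0 0 0 0.06;0 0 0 0 0 0 0.06",
)

```text
clock: 21.32
position: [0.5266, -0.1106, 0.2433]
tool_rot: [-3.133, 0.62, 3.01]
force: [0.4, 0.4, 0.0]
grip_width: 0.0605
finger_force: 0.0
```

```bash
python3 -c "
from workcell import bot
print(bot.job_done())"
```

```text
the job is handed in; nothing more can be done
None
```

The job is handed in after about 21 s of robot time: the cup was set upright on the tray beside the bowl, and the scraper hangs still by its eye in the free hook's bend, blade down; no verdict came back.

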